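# Make up two gel-casting kits

## Robot

A 6-joint arm with a two-finger parallel gripper is mounted at the origin on the work surface. World frame = base frame: x ahead of the robot, y to its left, z up, the work surface at z = 0. Lengths are in mm, angles in degrees, forces in N, time in s.
With the tool pointing down it reaches from about 300 to 850 mm from the base axis. Payload 4.2 kg.
Tool frame: the origin (TCP) lies midway between the tips of the shut fingers; the grasp point (between the pads) lies 19 mm behind it; x points along the fingers, z is the direction in which the jaws open and shut, and the axes are right-handed (so a half turn about x gives the same grasp; the last joint's range is limited). The gripper opens to 91 mm and grips with 3 to 60 N. Pads are 32 mm wide; open, the fingers measure 118 mm over their backs; the gripper's body (76 mm by 178 mm) begins 60 mm behind the grasp point.
Start: joints at [-73.797, 18.312, 89.639, -0, 72.044, -1.146], TCP at [171.465, -548.856, 213.976] pointing down, gripper open.
Joint ranges: [-177.97, 177.97], [-48.28, 115.42], [12.27, 149.76], [-77.06, 257.06], [2.81, 150.46], [-146.56, 146.56]. Speed limits (degrees/s): [147.25, 147.25, 180, 180, 180, 180].

## Interface

Orientations are given as [roll, pitch, yaw] about the fixed x, y, z axes, in that order (R = Rz(yaw) Ry(pitch) Rx(roll)).
In Python, from workcell import env gives the robot as it stands.
- The arm moves only by the tool send_rows, never from a script. Its argument "commands" is a list that holds one entry, the list of rows, each a list of 6 numbers: the shift along the tool's x, y, z normalised to -1 to 1, where 1 is 0.1 m, then the turn, a rotation vector about the tool's x, y, z normalised to -1 to 1, where 1 is 2 pi rad. In form: [[[x, y, z, wx, wy, wz], ...]]. A call has 1 to 20 rows; each row is the pose to reach, as a shift and turn from the pose commanded when the call began, along the tool's axes at that moment, turning the shorter way round; what a row does not reach only later rows make up. A row lasts 1/8 s, in which the tool goes at most 62.5 mm and 10.7 degrees, less where a joint would pass 70% of its speed; a pose out of reach is approached as far as the arm can. A call with a number of a shift or a turn outside -1 to 1 is refused whole. A call with a gripper value outside its range is refused whole. "jaw" is the closure, from -1 (fully open) to 1 (shut), so that 0 is half open, set as the call begins (left out, the last holds). The fingers move at their own pace and stop on an object; "force" is the grip in N (left out, the last holds). Time passes only in rows, so rows that repeat a pose let the fingers close. It gives the time, the measured TCP pose, the force and the opening at its end, in the units of the state.
- env.state(): the state, without advancing time (a new reading comes with each control period).
- env.grab_frame(name): name is "scene" or "top" or "wrist"; returns (picture, depth): 420x560x3 uint8, red, green, blue; 420x560 float32, mm along the optical axis (not along the pixel's ray), 0 where there is no reading.
- env.get_calibration(name): a dict with "mtx" (3x3 intrinsics, pixels), "camera_from_world" (4x4, takes a point from world to camera coordinates). Camera axes: x right, y up, looking along -z (the intrinsics and any distortion apply to the point x, -y, -z); pixel columns grow to the right and rows downward; lengths in mm; the calibration is good to about 2 mm. A picture is of the moment at which its call begins: read the wrist's pose just before it. get_calibration takes no time and is no camera call; for the wrist camera it gives the pose at the moment of the call.
- env.job_done(): hands the job in, once; it reports no verdict.
The state is a dict: "time_s": time; "qpos": joint angles; "qvel": joint speeds; "effort": joint torques, N m; "ee_pos": TCP position; "ee_rot": TCP orientation; "force": force on the tool from outside, world axes, zero at the start; "torque": the same for the moment, N m; "gripper_width": finger opening in mm.
Only numpy, scipy, OpenCV 4.12 (cv2) and the standard library are available. Lean on these libraries where they do the work, as an engineer would, in place of code of your own. Each camera call takes 0.05 s, during which the arm holds its last target.

## Task

Make up the two gel-casting kits on their trays, each thing on its printed outline: in the blue tray lay the green wide-toothed comb flat on the rectangle (teeth to either side), put the cork mat on the circle and then stand the red-capped flask upright in the middle of the mat; in the yellow tray lay the orange fine-toothed comb flat on the rectangle in the same way and stand the brown dropper bottle upright on the circle. Put the mat down before the flask, set the flask and the dropper bottle down without dropping them, and leave the buffer bottle, the beaker and the tube rack where they stand.

Things in the scene. Friction and masses are not known exactly. Their poses are not given: they have to be found in the camera images.
- tray_blue: Fixed blue tray, 150 (x) x 240 (y) mm, floor 4 mm above the bench, rim 4 mm thick, 10 mm high. Origin: centre of its underside, on the bench; z up. Printed on its white liner: a dark rectangle outline 42 (x) x 94 (y) mm centred at x 0, y -58 mm, for a comb lying along the tray's y, and a circle 78 mm across centred at x 0, y +60 mm, for the cork mat.
- tray_yellow: Fixed yellow tray, 150 (x) x 240 (y) mm, floor 4 mm above the bench, rim 4 mm thick, 10 mm high. Origin: centre of its underside, on the bench; z up. Printed on its white liner: a dark rectangle outline 42 (x) x 94 (y) mm centred at x 0, y -58 mm, for a comb lying along the tray's y, and a circle 45 mm across centred at x 0, y +60 mm, for the dropper bottle.
- comb_green: Green gel comb lying flat, 34 (x) x 84 (y) mm, 5 wide teeth, 30 g, loose. Origin: underside, centre of the 34 x 84 footprint; z up. Its spine, to hold it by, runs along y centred at x -10 mm: 14 mm wide, 84 long, 12 high (13.5 at its ends). The teeth, 2 mm thick, flush with the underside, point to +x.
- comb_orange: Orange gel comb lying flat, 34 (x) x 84 (y) mm, 13 fine teeth, 30 g, loose. Origin: underside, centre of the 34 x 84 footprint; z up. Its spine, to hold it by, runs along y centred at x -10 mm: 14 mm wide, 84 long, 12 high (13.5 at its ends). The teeth, 2 mm thick, flush with the underside, point to +x.
- cork_mat: Round cork mat, 66 mm across, 12 mm thick, flat. Origin: centre of its underside; z up. About 16 g, loose.
- flask: Small clear glass conical flask with a red screw cap, standing. Base 51 mm across, tapering to a neck 25 mm across from 60 to 72 mm height; the cap, fixed on, is 33 mm across and reaches from 72 to 96 mm height. Best held by the cap. Origin: centre of its underside; z up. About 70 g, loose.
- dropper_bottle: Brown glass dropper bottle with a white label, black cap and black rubber bulb, standing. Straight body 33 mm across up to 56 mm height, cap 22 mm across from 68 to 82 mm, bulb 15 mm across up to 100 mm; all one rigid piece. Origin: centre of its underside; z up. About 80 g, loose.
- buffer_bottle: Bystander: clear bottle with blue cap and white label, 56 mm across, 105 mm high, standing loose. Origin: centre of its underside.
- beaker: Bystander: empty glass beaker, 60 mm across, 80 mm high, standing loose. Origin: centre of its underside.
- tube_rack: Bystander: grey block rack, 60 (its x) x 120 (its y) x 40 mm, with small coloured tube caps up to 46 mm high, loose. Origin: centre of its underside.
Not all that is in view belongs to the job. What is shaped like the comb_orange but purple or white is not meant. Of the things that look like the comb_green, the smaller one is meant.

How it is judged (in metres and radians):
On the way, in this order (a step that is already met when the one before it is completed fails the run):
1. the cork mat lies on the circle of the blue tray, let go (x of cork_mat in the frame of tray_blue between -0.012 and 0.012 m and y of cork_mat in the frame of tray_blue between 0.048 and 0.072 m and z of cork_mat in the frame of tray_blue between 0 and 0.008 m and contact force between cork_mat and the fingers below 0.05 N and linear speed of cork_mat below 0.02 m/s), for 0.2 s.
2. the flask stands in the middle of the cork mat (horizontal distance between flask and cork_mat below 0.008 m and z of flask in the frame of cork_mat between 0.008 and 0.016 m and angle between flask's own z axis and vertical below 0.1 rad), for 0.2 s.
At the end, for the whole second after the job is handed in: Mat, combs and dropper bottle lie within 12 mm (along x and y of their tray) of their outlines' centres, flask within 8 mm of the mat's centre; combs within 0.2 rad of the rectangle's length, either way round; all upright or flat within 0.1 rad, at their heights within 4 mm, at rest (all of step 2 and x of cork_mat in the frame of tray_blue between -0.012 and 0.012 m and y of cork_mat in the frame of tray_blue between 0.048 and 0.072 m and z of cork_mat in the frame of tray_blue between 0 and 0.008 m and linear speed of each of cork_mat, flask, comb_green, comb_orange, dropper_bottle below 0.02 m/s and angular speed of each of cork_mat, flask, comb_green, comb_orange, dropper_bottle below 0.3 rad/s and angle between each of cork_mat, comb_green, comb_orange, dropper_bottle's own z axis and vertical below 0.1 rad and x of comb_green in the frame of tray_blue between -0.012 and 0.012 m and y of comb_green in the frame of tray_blue between -0.07 and -0.046 m and z of comb_green in the frame of tray_blue between 0 and 0.008 m and angle between the y axis of comb_green and the y axis of tray_blue, either way round below 0.2 rad and x of comb_orange in the frame of tray_yellow between -0.012 and 0.012 m and y of comb_orange in the frame of tray_yellow between -0.07 and -0.046 m and z of comb_orange in the frame of tray_yellow between 0 and 0.008 m and angle between the y axis of comb_orange and the y axis of tray_yellow, either way round below 0.2 rad and x of dropper_bottle in the frame of tray_yellow between -0.012 and 0.012 m and y of dropper_bottle in the frame of tray_yellow between 0.048 and 0.072 m and z of dropper_bottle in the frame of tray_yellow between 0 and 0.008 m); the robot touches nothing.
It fails at once if the flask is dropped (faster than 0.5 m/s out of the fingers) (linear speed of flask above 0.5 m/s and contact force between flask and the fingers below 0.05 N).
It fails at once if the dropper bottle is dropped (faster than 0.5 m/s out of the fingers) (linear speed of dropper_bottle above 0.5 m/s and contact force between dropper_bottle and the fingers below 0.05 N).
It fails at once if the buffer bottle is pushed more than 20 mm or tipped (distance of buffer_bottle from where it was at the start of the episode above 0.02 m or angle between buffer_bottle's own z axis and vertical above 0.3 rad).
It fails at once if the beaker is pushed more than 20 mm or tipped (distance of beaker from where it was at the start of the episode above 0.02 m or angle between beaker's own z axis and vertical above 0.3 rad).
It fails at once if the tube rack is pushed more than 20 mm or tipped (distance of tube_rack from where it was at the start of the episode above 0.02 m or angle between tube_rack's own z axis and vertical above 0.3 rad).
It also fails if it takes over 134 s, if anything falls off the work surface, if the arm or the gripper's body presses on something with over 40 N, if the wrist force passes 120 N, or if a joint passes its speed limit or range.

## Working session

There is one attempt and no reset: what is moved stays moved. The work goes in short steps, Python scripts to look and compute and a tool call to move; the robot and the scene stay as the last step left them, time stands still between calls to the robot, and variables do not carry over. Pictures are saved under pics/ and viewed, and the job is handed in when it is done.

Besides the shell and the picture viewer there is one more tool, called after "Request:" as name(argument=value, ...) on one line, values as JSON. send_rows: Moves the arm, as the interface text tells. Its arguments: {"type":"object","properties":{"commands":{"type":"array","items":{"type":"array","items":{"type":"array","items":{"type":"number","minimum":-1,"maximum":1}}}},"jaw":{"type":"number"},"force":{"type":"number"}},"required":["commands"]}

```bash
mkdir -p pics; ls; python3 - <<'E'
from workcell import env
import cv2,numpy as np
print(env.state())
for n in ("scene","top"):
    p,d=env.grab_frame(n); cv2.imwrite(f"pics/{n}0.png",p[:,:,::-1]); np.save(f"{n}0.npy",d)
    c=env.get_calibration(n); print(n,c)
E
```

```text
pics
{'time_s': 0.0, 'qpos': array([-7.37955283e+01,  1.83530286e+01,  8.97088611e+01, -1.51419655e-03,
        7.20425321e+01, -1.14660752e+00]), 'qvel': array([ 0.05244877,  0.05559189, -0.11899535, -0.06027989, -0.06859642,
       -0.02393058]), 'effort': array([ 1.29914042e-03, -4.12458837e+01, -2.31972009e+01,  7.28233578e-02,
        4.57490806e-02, -1.36826002e-04]), 'ee_pos': array([ 171.32134557, -548.34155866,  213.0897341 ]), 'ee_rot': array([179.6432339 ,  89.89556824, 106.99478129]), 'force': array([0.44340154, 0.28962013, 0.0994554 ]), 'torque': array([ 0.0214094 ,  0.03177286, -0.03953666]), 'gripper_width': 91.43721945475188}
scene {'mtx': array([[409.62121908,   0.        , 283.41520649],
       [  0.        , 409.62121908, 207.37021201],
       [  0.        ,   0.        ,   1.        ]]), 'camera_from_world': array([[ 4.73460289e-01,  8.80549487e-01,  2.16322989e-02,
        -3.69808183e+02],
       [-4.76402241e-01,  2.35343791e-01,  8.47144736e-01,
         2.57538617e+02],
       [ 7.40861836e-01, -4.11395067e-01,  5.30921689e-01,
        -1.47736137e+03],
       [ 0.00000000e+00,  0.00000000e+00,  0.00000000e+00,
         1.00000000e+00]])}
top {'mtx': array([[434.14075728,   0.        , 277.86344872],
       [  0.        , 434.14075728, 207.99473345],
       [  0.        ,   0.        ,   1.        ]]), 'camera_from_world': array([[ 8.70832619e-02, -9.96200607e-01,  9.24784176e-04,
         2.44384676e+01],
       [ 9.75154420e-01,  8.54332383e-02,  2.04389380e-01,
        -6.16983113e+02],
       [-2.03691831e-01, -1.68970865e-02,  9.78889231e-01,
        -1.08795401e+03],
       [ 0.00000000e+00,  0.00000000e+00,  0.00000000e+00,
         1.00000000e+00]])}
```

View pics/scene0.png

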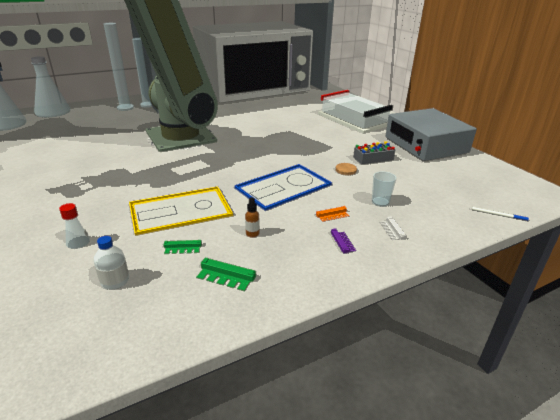

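View pics/top0.png

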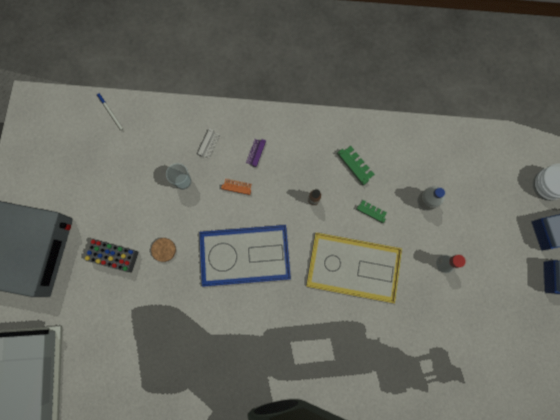

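```bash
python3 - <<'E'
import cv2
i=cv2.imread("pics/top0.png")
cv2.imwrite("pics/top_l.png",cv2.resize(i[130:400,60:300],None,fx=2.2,fy=2.2,interpolation=cv2.INTER_CUBIC))
cv2.imwrite("pics/top_r.png",cv2.resize(i[130:400,280:540],None,fx=2.2,fy=2.2,interpolation=cv2.INTER_CUBIC))
E
```

```text
(no output)
```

The scene has two green combs: small at (371,211) top and large at (355,166). The smaller one is meant. The orange comb is at (237,187), with purple and white distractors at (257,152) and (207,143). Enlarging to confirm.

View pics/top_l.png

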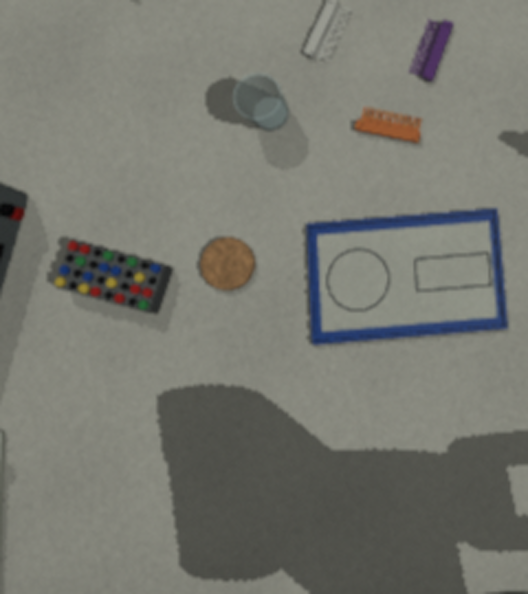

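View pics/top_r.png

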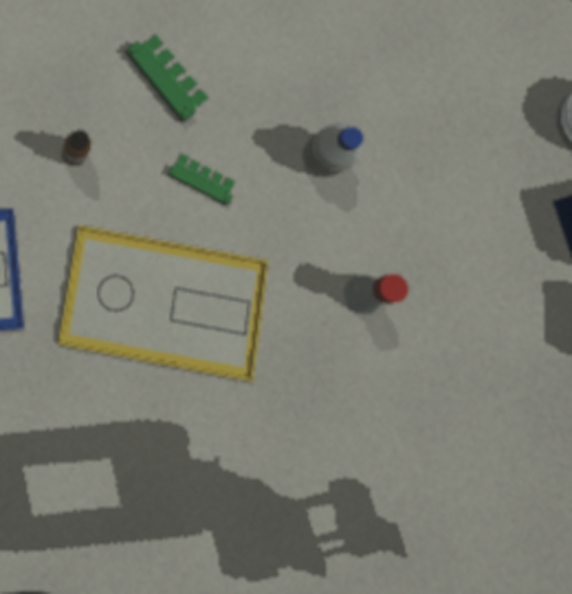

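```bash
cat > h.py <<'E'
import numpy as np,cv2
from workcell import env
def p2w(cal,u,v,z):
    K=cal["mtx"];T=cal["camera_from_world"];R=T[:3,:3];t=T[:3,3]
    r=R.T@np.array([(u-K[0,2])/K[0,0],-(v-K[1,2])/K[1,1],-1.])
    c=-R.T@t
    return c+r*(z-c[2])/r[2]
def w2p(cal,P):
    K=cal["mtx"];T=cal["camera_from_world"];q=T[:3,:3]@np.asarray(P,float)+T[:3,3]
    return K[0,0]*q[0]/-q[2]+K[0,2], K[1,1]*-q[1]/-q[2]+K[1,2]
E
python3 - <<'E'
from h import *
c=env.get_calibration("top")
for n,u,v,z in [("mat",163,250,12),("rack",110,255,40),("beaker",177,177,40),("orange",237,187,6),("dropper",315,196,80),("green",371,211,6),("big",355,166,8),("buffer",438,193,105),("flask",457,262,96),("bcirc",223,257,4),("brect",266,254,4),("ycirc",333,263,4),("yrect",376,271,4),("white",207,143,6),("purp",257,152,6)]:
    print(n,p2w(c,u,v,z).round(0)[:2])
E
```

```text
mat [480. 380.]
rack [452. 510.]
beaker [680. 362.]
orange [675. 199.]
dropper [650. -17.]
green [ 639. -180.]
big [ 765. -129.]
buffer [ 679. -330.]
flask [ 507. -383.]
bcirc [476. 216.]
brect [494. 100.]
ycirc [486. -84.]
yrect [ 474. -201.]
white [797. 299.]
purp [783. 153.]
```

```bash
python3 - <<'E'
from h import *
import itertools
c=env.get_calibration("top")
im=cv2.imread("pics/top0.png"); hsv=cv2.cvtColor(im,cv2.COLOR_BGR2HSV)
def blob(lo,hi,box,n,z):
    m=cv2.inRange(hsv,np.array(lo),np.array(hi)); k=np.zeros_like(m);u0,v0,u1,v1=box;k[v0:v1,u0:u1]=m[v0:v1,u0:u1]
    q,l,s,ce=cv2.connectedComponentsWithStats(k); i=1+np.argmax(s[1:,4])
    pts=np.argwhere(l==i)[:,::-1].astype(float)
    W=np.array([p2w(c,u,v,z)[:2] for u,v in pts])
    r=cv2.minAreaRect(W.astype(np.float32)); 
    print(n,len(pts),"px",ce[i].round(1),"w",W.mean(0).round(1),"rect",np.round(r[0],1),np.round(r[1],1),round(r[2],1)); print(cv2.boxPoints(r).round(0).tolist())
    return W
blob((100,150,60),(130,255,255),(190,215,300,295),"btray",10)
blob((18,120,80),(35,255,255),(295,225,410,310),"ytray",10)
blob((5,60,60),(20,255,255),(145,230,182,270),"mat",12)
blob((2,120,80),(18,255,255),(215,170,260,200),"orange",8)
blob((50,80,40),(80,255,255),(350,195,392,228),"green",8)
blob((0,120,80),(8,255,255),(440,250,475,275),"cap",92)
E
```

```text
btray 414 px [221.3 263.8] w [457.2 218.2] rect [484.3 173.4] [143.3 207. ] 10.1
[[396.0, 263.0], [432.0, 59.0], [573.0, 84.0], [537.0, 288.0]]
ytray 1136 px [353.9 267.8] w [ 477.8 -139.7] rect [ 479.6 -139.9] [237.  147.4] 84.4
[[395.0, -251.0], [541.0, -265.0], [564.0, -29.0], [418.0, -15.0]]
mat 472 px [162.9 249.4] w [481.3 380.4] rect [481.3 380.2] [62.6 66. ] 5.0
[[447.0, 410.0], [453.0, 345.0], [515.0, 350.0], [510.0, 416.0]]
orange 236 px [236.5 187.4] w [672.8 200. ] rect [675.3 201.3] [83.  28.9] 83.4
[[656.0, 162.0], [685.0, 158.0], [694.0, 241.0], [666.0, 244.0]]
green 252 px [371.5 211.5] w [ 637.  -181.1] rect [ 638.5 -182.3] [80.9 29.7] 66.4
[[609.0, -213.0], [636.0, -225.0], [668.0, -151.0], [641.0, -139.0]]
cap 120 px [458.4 260.6] w [ 511.3 -388. ] rect [ 511.6 -388.1] [27.7 28.6] 5.0
[[497.0, -375.0], [499.0, -404.0], [527.0, -401.0], [524.0, -373.0]]
```

```bash
cat > t.py <<'E'
# usage: t.py x y z wx  (log the final row sent), then prints; 'to X Y Z PHI' prints needed row
import sys,json,os
from h import *
f="cmd.json"
c=json.load(open(f)) if os.path.exists(f) else dict(p=[171.465,-548.856,213.976],phi=-72.651)
def axes(phi):
    a=np.radians(phi);return np.array([[0,0,-1],[-np.sin(a),np.cos(a),0],[np.cos(a),np.sin(a),0]])
a=sys.argv[1:]
i=0
while i<len(a):
    if a[i]=="to":
        X=np.array(list(map(float,a[i+1:i+4])));phi=float(a[i+4]);i+=5
        d=axes(c["phi"])@(X-np.array(c["p"]));dp=(c["phi"]-phi+180)%360-180
        print("row needed",(d/100).round(4),"wx",round(dp/360,4))
    else:
        r=list(map(float,a[i:i+4]));i+=4
        c["p"]=(np.array(c["p"])+axes(c["phi"]).T@(np.array(r[:3])*100)).tolist();c["phi"]-=r[3]*360
        json.dump(c,open(f,"w"))
s=env.state()
print("cmd",np.round(c["p"],1),round(c["phi"],2),"| meas",s["ee_pos"].round(1),"phi",round((s["ee_rot"][2]-s["ee_rot"][0]+180)%360-180,2),"pitch",s["ee_rot"][1].round(1),"F",s["force"].round(1),"w",round(s["gripper_width"],1),"t",s["time_s"])
E
python3 t.py
```

```text
cmd [ 171.5 -548.9  214. ] -72.65 | meas [ 171.3 -548.4  213.2] phi -72.65 pitch 89.9 F [ 0.1 -0.3  0.8] w 91.1 t 0.1
```

Request:
send_rows(commands=[[[-0.3,1,0,-0.2018,0,0],[-0.3,1,0,-0.2018,0,0],[-0.3,1,0,-0.2018,0,0],[-0.3,1,0,-0.2018,0,0],[-0.3,1,0,-0.2018,0,0],[-0.3,1,0,-0.2018,0,0],[-0.3,1,0,-0.2018,0,0],[-0.3,1,0,-0.2018,0,0]]], jaw=-1, force=20)

```text
time_s: 1.1
ee_pos: [266.8, -518.8, 243.5]
ee_rot: [113.5, 89.9, 113.4]
force: [-0.2, -0.4, -0.2]
gripper_width: 91.4
```

```bash
python3 t.py -0.3 1 0 -0.2018
```

```text
cmd [ 266.9 -519.   244. ] -0.0 | meas [ 266.8 -518.8  243.5] phi -0.1 pitch 89.9 F [-0.2 -0.4 -0.2] w 91.4 t 1.1
```

Request:
send_rows(commands=[[[0,0.5,0.3,0,0,0],[0,1,0.6,0,0,0]]])

```text
time_s: 1.35
ee_pos: [327.3, -418.1, 243.5]
ee_rot: [88.1, 90.0, 87.9]
force: [0.8, -0.5, 0.1]
gripper_width: 91.3
```

Request:
send_rows(commands=[[[0,0.5,0.3,0,0,0],[0,1,0.6,0,0,0]]])

```text
time_s: 1.6
ee_pos: [387.6, -317.4, 243.9]
ee_rot: [-10.6, 90.0, -10.8]
force: [0.7, -0.2, -0.5]
gripper_width: 91.1
```

Request:
send_rows(commands=[[[0,0.5,0.3,0,0,0],[0,1,0.6,0,0,0]]])

```text
time_s: 1.85
ee_pos: [447.6, -217.4, 244.0]
ee_rot: [-38.0, 90.0, -38.1]
force: [0.8, -1.5, 0.3]
gripper_width: 91.3
```

Request:
send_rows(commands=[[[-0.3,0.4,0,0,0,0],[-0.6,0.8,0,0,0,0],[-0.6,0.8,0,0,0,0]]])

```text
time_s: 2.22
ee_pos: [447.9, -137.4, 306.3]
ee_rot: [-14.7, 89.7, -14.6]
force: [-0.6, -0.4, -0.4]
gripper_width: 91.4
```

```bash
python3 t.py 0 1 .6 0 0 1 .6 0 0 1 .6 0 -.6 .8 0 0; python3 - <<'E'
from h import *
c=env.get_calibration("wrist")
p,d=env.grab_frame("wrist"); cv2.imwrite("pics/w1.png",p[:,:,::-1]); np.savez("w1.npz",d=d,**c)
R=c["camera_from_world"];print(-R[:3,:3].T@R[:3,3],R[:3,:3].round(2))
E
```

```text
cmd [ 446.9 -139.   304. ] -0.0 | meas [ 447.9 -137.4  306.3] phi 0.08 pitch 89.7 F [-0.6 -0.4 -0.4] w 91.4 t 2.225
[448.38309246 -58.04835107 476.19549856] [[ 1.    0.    0.01]
 [-0.    0.96 -0.28]
 [-0.01  0.28  0.96]]
```

View pics/w1.png

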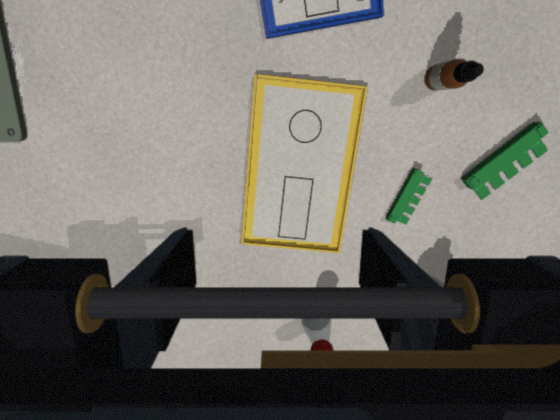

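Wrist view shows the yellow tray fully: circle at (305,126), rectangle at (296,208). It also shows the dropper at (455,75), the small green comb at (408,196) and the big one at (505,160). I'll enlarge it for precise points.

```bash
python3 - <<'E'
import cv2
i=cv2.imread("pics/w1.png")
cv2.imwrite("pics/w1a.png",cv2.resize(i[60:260,230:380],None,fx=3,fy=3,interpolation=cv2.INTER_CUBIC))
cv2.imwrite("pics/w1b.png",cv2.resize(i[40:240,370:560],None,fx=3,fy=3,interpolation=cv2.INTER_CUBIC))
E
```

```text
(no output)
```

View pics/w1a.png

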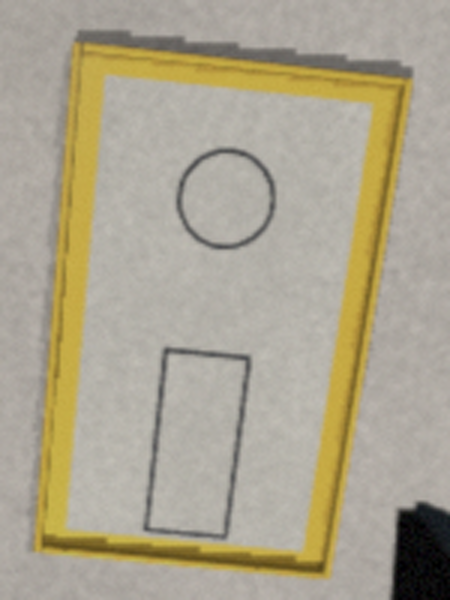

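View pics/w1b.png

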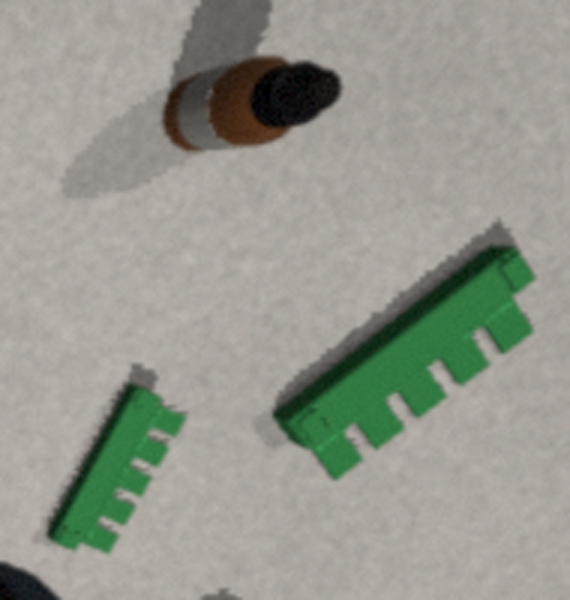

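```bash
python3 - <<'E'
from h import *
w=np.load("w1.npz")
a=lambda x,y,z:p2w(w,230+x/3,60+y/3,z)[:2]
b=lambda x,y,z:p2w(w,370+x/3,40+y/3,z)[:2]
q=np.array([a(*p,4) for p in [(165,349),(250,357),(226,537),(146,529)]]);print("rect",q.round(1).tolist(),q.mean(0).round(1))
cc=a(226,198,4);d=cc-q.mean(0);print("circ",cc.round(1),"len",np.hypot(*d),"ang",np.degrees(np.arctan2(d[1],d[0]))-90)
print("sides",np.linalg.norm(q[0]-q[1]),np.linalg.norm(q[1]-q[2]),[np.degrees(np.arctan2(*(v)[::-1])) for v in (q[0]-q[3],q[1]-q[2],q[1]-q[0])])
s=[b(148,392,12),b(67,540,12)];print("green spine",s,(s[0]+s[1])/2,np.linalg.norm(s[0]-s[1]),np.degrees(np.arctan2(*(s[0]-s[1])[::-1])))
print("bulb",b(322,88,96),"capmid",b(290,95,82),"base left",b(165,108,5))
for n,P in (("top dropper",None),): pass
c=env.get_calibration("top")
for P in [(650,-17,100),(650,-17,0)]: print(w2p(c,P))
E
```

```text
rect [[462.2, -151.5], [502.8, -155.4], [493.7, -247.3], [453.5, -243.0]] [ 478.  -199.3]
circ [489.5 -81.6] len 118.30010024064629 ang -5.536151702467691
sides 40.72581153608292 92.41371668183695 [np.float64(84.55071340190075), np.float64(84.34551208553155), np.float64(-5.397000487067363)]
green spine [array([ 649.73969784, -141.7220454 ]), array([ 619.02693889, -214.44214563])] [ 634.38331836 -178.08209551] 78.93976525888766 67.10361989820947
bulb [661.69579056 -18.36179437] capmid [658.21882607 -19.31412289] base left [645.12577438 -17.20398758]
(np.float64(315.80431797331335), np.float64(194.1238353602883))
(np.float64(312.7273220668468), np.float64(202.50959439143864))
```

Request:
send_rows(commands=[[[0,0.5,0,0,0,0],[0,1,0,0,0,0]]])

```text
time_s: 2.52
ee_pos: [446.5, -39.3, 302.5]
ee_rot: [-173.9, 89.9, -174.2]
force: [0.3, 0.3, 0.2]
gripper_width: 91.0
```

Request:
send_rows(commands=[[[0,0.5,0,0,0,0],[0,1,0,0,0,0]]])

```text
time_s: 2.78
ee_pos: [446.7, 61.1, 302.5]
ee_rot: [-154.3, 89.9, -154.5]
force: [0.5, 0.3, 0.6]
gripper_width: 91.2
```

Request:
send_rows(commands=[[[0,0.5,0,0,0,0],[0,1,0,0,0,0]]])

```text
time_s: 3.02
ee_pos: [447.0, 161.2, 302.5]
ee_rot: [-139.5, 89.9, -139.7]
force: [0.5, -0.7, -0.6]
gripper_width: 91.5
```

Request:
send_rows(commands=[[[0,0.25,0,0,0,0],[0,0.5,0,0,0,0],[0,0.5,0,0,0,0]]])

```text
time_s: 3.4
ee_pos: [447.2, 210.9, 302.2]
ee_rot: [-145.0, 89.8, -145.0]
force: [-0.1, 0.3, -0.2]
gripper_width: 91.1
```

```bash
python3 t.py 0 1 0 0 0 1 0 0 0 1 0 0 0 .5 0 0; python3 - <<'E'
from h import *
c=env.get_calibration("wrist")
p,d=env.grab_frame("wrist"); cv2.imwrite("pics/w2.png",p[:,:,::-1]); np.savez("w2.npz",d=d,**c)
E
```

```text
cmd [447. 211. 304.] -0.0 | meas [447.2 210.9 302.2] phi -0.02 pitch 89.8 F [-0.1  0.3 -0.2] w 91.1 t 3.4
```

View pics/w2.png

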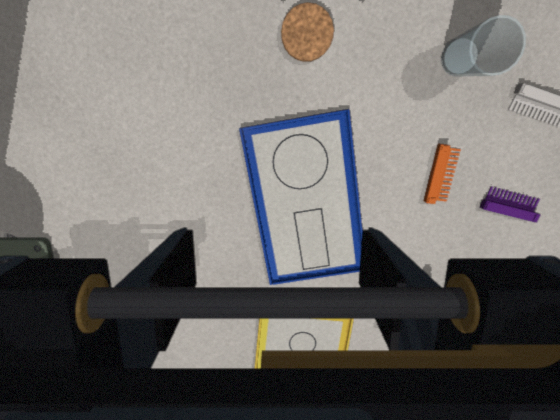

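The view shows the mat at (308,31), the blue circle at (300,161), the blue rectangle at (312,238), and the fine-toothed orange comb at (440,174). Its purple twin is at (511,205) and the white one at (540,100). I'll enlarge it.

```bash
python3 - <<'E'
import cv2
i=cv2.imread("pics/w2.png")
cv2.imwrite("pics/w2a.png",cv2.resize(i[95:295,230:380],None,fx=3,fy=3,interpolation=cv2.INTER_CUBIC))
cv2.imwrite("pics/w2b.png",cv2.resize(i[130:230,400:550],None,fx=5,fy=5,interpolation=cv2.INTER_CUBIC))
E
```

```text
(no output)
```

View pics/w2a.png

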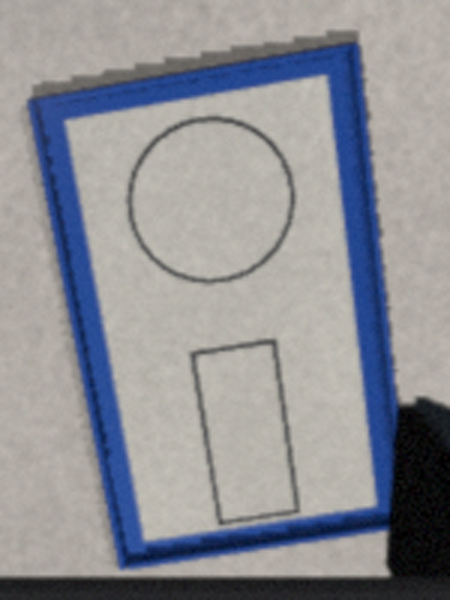

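View pics/w2b.png

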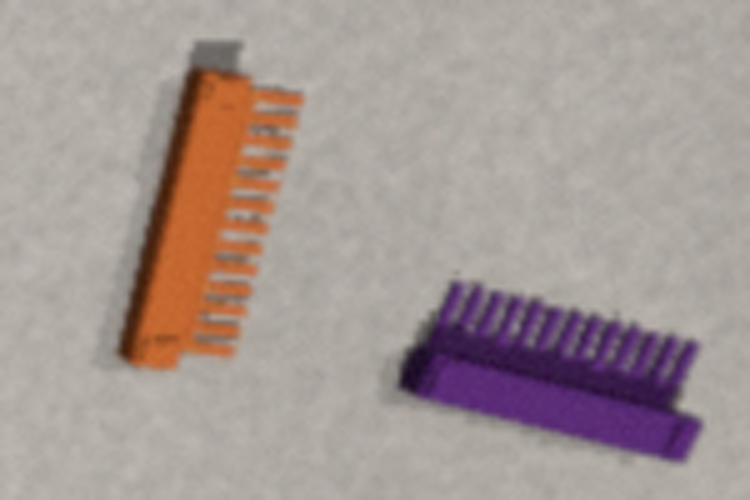

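```bash
python3 - <<'E'
from h import *
w=np.load("w2.npz")
a=lambda x,y,z:p2w(w,230+x/3,95+y/3,z)[:2]
b=lambda x,y,z:p2w(w,400+x/5,130+y/5,z)[:2]
q=np.array([a(*p,4) for p in [(194,353),(275,341),(298,511),(220,523)]]);print("rect",q.round(1).tolist(),q.mean(0).round(1))
cc=a(211,199.5,4);d=cc-q.mean(0);print("circ",cc.round(1),"len",np.hypot(*d),"ang",np.degrees(np.arctan2(d[1],d[0]))-90)
print("sides",np.linalg.norm(q[0]-q[1]),np.linalg.norm(q[1]-q[2]),[np.degrees(np.arctan2(*(v)[::-1])) for v in (q[0]-q[3],q[1]-q[2],q[1]-q[0])])
s=[b(228,73,12.5),b(158,363,12.5)];print("orange spine",s,(s[0]+s[1])/2,np.linalg.norm(s[0]-s[1]),np.degrees(np.arctan2(*(s[0]-s[1])[::-1])))
im=cv2.imread("pics/w2.png");hsv=cv2.cvtColor(im,cv2.COLOR_BGR2HSV)
m=cv2.inRange(hsv,np.array((5,60,60)),np.array((20,255,255)));m[80:]=0;m[:,360:]=0
v,u=np.nonzero(m);W=np.array([p2w(w,x,y,12)[:2] for x,y in zip(u,v)]).astype(np.float32)
print(len(u),cv2.minEnclosingCircle(W),W.mean(0))
E
python3 t.py to 481 380 150 0
```

```text
rect [[473.5, 143.6], [512.7, 149.8], [527.8, 59.4], [488.2, 52.6]] [500.5 101.4]
circ [480.3 218.5] len 118.84661325995995 ang 9.78684876909449
sides 39.603179446378 91.6139616958584 [np.float64(99.14035462986175), np.float64(99.47467618636539), np.float64(8.90305428056076)]
orange spine [array([675.43680762, 242.80304372]), array([667.00160698, 161.45652535])] [671.2192073  202.12978453] 81.78269169597712 84.07989118745864
2455 ((484.961181640625, 380.29345703125), 33.28684616088867) [484.72736 380.98795]
row needed [1.5398 1.6905 0.3404] wx -0.0
cmd [447. 211. 304.] -0.0 | meas [447.1 210.1 302.5] phi -0.05 pitch 89.8 F [-0.6  0.1 -0.4] w 91.4 t 3.45
```

Request:
send_rows(commands=[[[0.4,0.45,0.2,0,0,0],[0.8,0.9,0.38,0,0,0]]])

```text
time_s: 3.7
ee_pos: [486.1, 299.0, 224.1]
ee_rot: [-5.3, 89.9, -5.5]
force: [0.3, -0.7, 0.4]
gripper_width: 91.2
```

Request:
send_rows(commands=[[[0.5,0.4,0,0,0,0],[1,0.796,0,0,0,0],[1,0.796,0,0,0,0]]])

```text
time_s: 4.08
ee_pos: [482.8, 378.2, 119.6]
ee_rot: [-140.5, 89.4, -140.4]
force: [0.1, -1.5, 0.1]
gripper_width: 91.0
```

```bash
python3 t.py .8 .9 .38 0 1 .796 0 0 to 485 380.6 5 0; python3 - <<'E'
from h import *
c=env.get_calibration("wrist")
p,d=env.grab_frame("wrist"); cv2.imwrite("pics/w3.png",p[:,:,::-1]); np.savez("w3.npz",d=d,**c)
print(w2p(c,(485,380.6,12)),w2p(c,(485,380.6,0)))
E
```

```text
row needed [1.1898e+00 5.0000e-04 4.0000e-04] wx -0.0
cmd [485.  380.6 124. ] -0.0 | meas [482.8 378.2 119.6] phi 0.02 pitch 89.4 F [ 0.1 -1.5  0.1] w 91.0 t 4.075
(np.float64(278.8742582253986), np.float64(201.01385488054268)) (np.float64(278.9066809554588), np.float64(197.3687689694049))
```

View pics/w3.png

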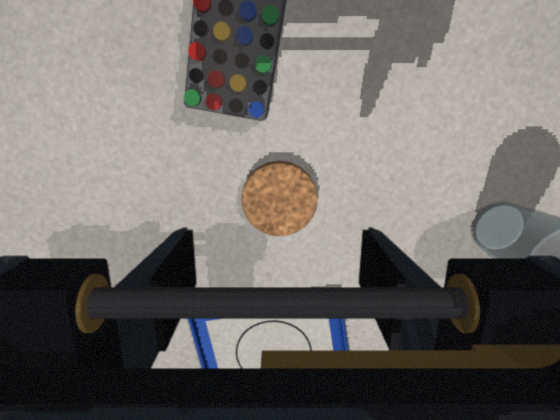

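Request:
send_rows(commands=[[[0.25,0,0,0,0,0],[0.5,0,0,0,0,0],[0.7,0,0,0,0,0],[0.9,0,0,0,0,0],[0.9,0,0,0,0,0]]])

```text
time_s: 4.75
ee_pos: [485.2, 377.7, 35.3]
ee_rot: [-99.3, 89.9, -99.5]
force: [-0.0, -0.2, -0.2]
gripper_width: 91.3
```

Request:
send_rows(commands=[[[0.15,0,0,0,0,0],[0.28,0,0,0,0,0],[0.28,0,0,0,0,0],[0.28,0,0,0,0,0]]])

```text
time_s: 5.25
ee_pos: [484.7, 379.8, 6.8]
ee_rot: [13.0, 90.0, 13.0]
force: [0.3, -0.1, 0.1]
gripper_width: 91.1
```

Request:
send_rows(commands=[[[0,0,0,0,0,0],[0,0,0,0,0,0],[0,0,0,0,0,0],[0,0,0,0,0,0],[0,0,0,0,0,0],[0,0,0,0,0,0]]], jaw=0.9, force=12)

```text
time_s: 6.0
ee_pos: [484.7, 379.7, 6.9]
ee_rot: [30.6, 90.0, 30.6]
force: [0.4, 0.3, 2.0]
gripper_width: 64.0
```

```bash
python3 t.py .9 0 0 0 .28 0 0 0
```

```text
cmd [485.  380.6   6. ] -0.0 | meas [484.7 379.7   6.9] phi -0.0 pitch 90.0 F [0.4 0.3 2. ] w 64.0 t 6.0
```

Request:
send_rows(commands=[[[-0.2,0,0,0,0,0],[-0.4,0,0,0,0,0],[-0.6,0,0,0,0,0],[-0.8,0,0,0,0,0],[-0.8,0,0,0,0,0]]])

```text
time_s: 6.62
ee_pos: [485.5, 380.2, 88.0]
ee_rot: [34.4, 89.8, 34.4]
force: [-0.7, -0.1, -0.3]
gripper_width: 64.1
```

```bash
python3 t.py -.8 0 0 0; python3 - <<'E'
from h import *
w=np.load("w3.npz")
im=cv2.imread("pics/w3.png");hsv=cv2.cvtColor(im,cv2.COLOR_BGR2HSV)
m=cv2.inRange(hsv,np.array((5,70,60)),np.array((20,255,255)));m[245:]=0;m[:150]=0;m[:,:235]=0;m[:,325:]=0
v,u=np.nonzero(m);W=np.array([p2w(w,x,y,12)[:2] for x,y in zip(u,v)]).astype(np.float32)
print(len(u),cv2.minEnclosingCircle(W),W.mean(0))
p,d=env.grab_frame("wrist"); cv2.imwrite("pics/w4.png",p[:,:,::-1])
E
```

```text
cmd [485.  380.6  86. ] -0.0 | meas [485.5 380.2  88. ] phi -0.01 pitch 89.8 F [-0.7 -0.1 -0.3] w 64.1 t 6.625
4430 ((485.4415283203125, 382.0250549316406), 33.0565299987793) [485.13596 382.7194 ]
```

View pics/w4.png

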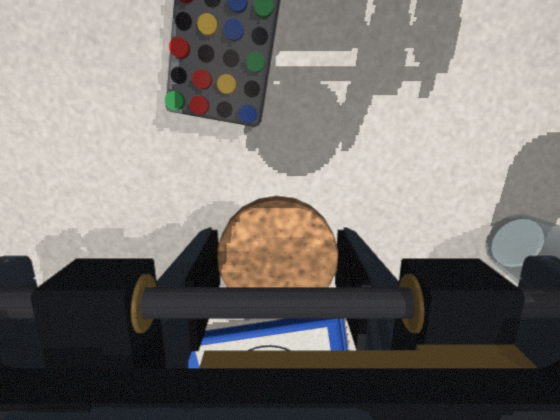

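Request:
send_rows(commands=[[[0,-0.3,0,-0.0267,0,0],[0,-0.6,0,-0.0267,0,0],[0,-0.8,0,-0.0267,0,0],[0,-0.8,0,-0.0267,0,0]]])

```text
time_s: 7.18
ee_pos: [484.3, 298.5, 86.1]
ee_rot: [-162.1, 89.9, -152.6]
force: [0.5, 0.1, 0.1]
gripper_width: 64.1
```

```bash
python3 t.py 0 -.8 0 -.0267 to 480.5 216.5 40 9.6
```

```text
row needed [ 0.4598 -0.8213 -0.1843] wx 0.0
cmd [485.  300.6  86. ] 9.61 | meas [484.3 298.5  86.1] phi 9.5 pitch 89.9 F [0.5 0.1 0.1] w 64.1 t 7.175
```

Request:
send_rows(commands=[[[0,-0.3,-0.06,0,0,0],[0.1,-0.6,-0.13,0,0,0],[0.2,-0.82,-0.184,0,0,0],[0.46,-0.82,-0.184,0,0,0],[0.46,-0.82,-0.184,0,0,0],[0.46,-0.82,-0.184,0,0,0]]])

```text
time_s: 7.92
ee_pos: [480.8, 216.6, 41.2]
ee_rot: [19.4, 89.9, 29.0]
force: [-1.7, -0.2, 1.2]
gripper_width: 64.0
```

```bash
python3 t.py .46 -.82 -.184 0 to 480.5 216.5 10 9.6;  python3 - <<'E'
from h import *
p,d=env.grab_frame("wrist"); cv2.imwrite("pics/w5.png",p[:,:,::-1])
E
```

```text
row needed [ 0.2998 -0.0013 -0.0003] wx 0.0
cmd [480.5 216.6  40. ] 9.61 | meas [480.8 216.6  41.2] phi 9.64 pitch 89.9 F [-1.7 -0.2  1.2] w 64.0 t 7.925
```

View pics/w5.png

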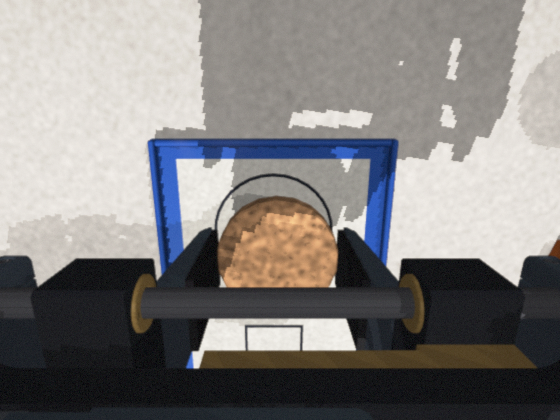

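Request:
send_rows(commands=[[[0.1,0,-0.02,0,0,0],[0.2,0,-0.02,0,0,0],[0.3,0,-0.02,0,0,0],[0.3,0,-0.02,0,0,0],[0.3,0,-0.02,0,0,0]]])

```text
time_s: 8.6
ee_pos: [478.1, 215.3, 10.6]
ee_rot: [-152.8, 90.0, -143.2]
force: [-0.7, 0.3, 0.1]
gripper_width: 64.6
```

```bash
python3 t.py .3 0 -.02 0
```

```text
cmd [478.5 216.3  10. ] 9.61 | meas [478.1 215.3  10.6] phi 9.6 pitch 90.0 F [-0.7  0.3  0.1] w 64.6 t 8.6
```

Release, then rise straight up.

Request:
send_rows(commands=[[[0,0,0,0,0,0],[0,0,0,0,0,0],[0,0,0,0,0,0],[0,0,0,0,0,0],[0,0,0,0,0,0]]], jaw=-1)

```text
time_s: 9.22
ee_pos: [478.2, 215.4, 10.8]
ee_rot: [-33.9, 90.0, -24.3]
force: [0.2, -0.1, 0.2]
gripper_width: 91.3
```

Request:
send_rows(commands=[[[-0.2,0,0,0,0,0],[-0.4,0,0,0,0,0],[-0.7,0,0,0,0,0],[-1,0,0,0,0,0]]])

```text
time_s: 9.72
ee_pos: [478.0, 215.3, 111.5]
ee_rot: [-153.0, 90.0, -143.4]
force: [0.5, -0.1, -0.4]
gripper_width: 90.9
```

Request:
send_rows(commands=[[[-0.5,-0.4,0,0.0267,0,0],[-1,-0.8,0,0.0267,0,0],[-1,-0.8,0,0.0267,0,0],[-1,-0.8,0,0.0267,0,0],[-1,-0.8,0,0.0267,0,0]]])

```text
time_s: 10.35
ee_pos: [490.5, 137.0, 209.1]
ee_rot: [-168.8, 89.8, -168.7]
force: [0.5, -0.0, -1.2]
gripper_width: 91.5
```

```bash
python3 t.py -1 0 0 0 -1 -.8 0 .0267;  python3 - <<'E'
from h import *
c=env.get_calibration("wrist")
p,d=env.grab_frame("wrist"); cv2.imwrite("pics/w6.png",p[:,:,::-1]);np.savez("w6.npz",d=d,**c)
im=p[:,:,::-1].copy();hsv=cv2.cvtColor(im,cv2.COLOR_BGR2HSV)
m=cv2.inRange(hsv,np.array((5,70,60)),np.array((20,255,255)));m[255:]=0;m[:,:200]=0;m[:,360:]=0
v,u=np.nonzero(m);W=np.array([p2w(c,x,y,16)[:2] for x,y in zip(u,v)]).astype(np.float32)
print(len(u),cv2.minEnclosingCircle(W),W.mean(0))
E
```

```text
cmd [491.9 137.4 210. ] -0.0 | meas [490.5 137.  209.1] phi 0.05 pitch 89.8 F [ 0.5 -0.  -1.2] w 91.5 t 10.35
3200 ((479.9853210449219, 216.42982482910156), 32.64111328125) [479.81134 217.23906]
```

View pics/w6.png

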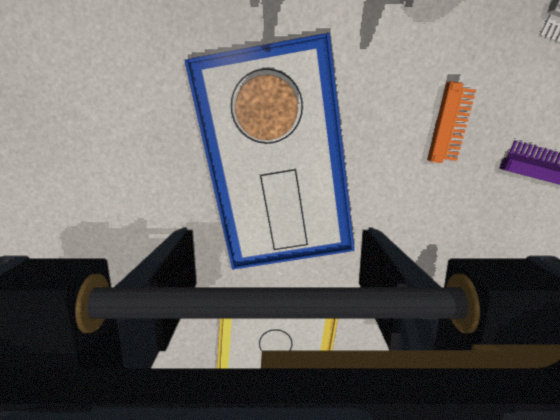

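Mat sits concentric in the circle (267,107). Next, the flask.

Request:
send_rows(commands=[[[0,-0.5,0,0,0,0],[0,-1,0,0,0,0]]])

```text
time_s: 10.65
ee_pos: [491.0, 36.4, 209.5]
ee_rot: [-173.3, 89.9, -173.1]
force: [-0.2, -0.0, 0.1]
gripper_width: 90.9
```

Request:
send_rows(commands=[[[0,-0.5,0,0,0,0],[0,-1,0,0,0,0]]])

```text
time_s: 10.9
ee_pos: [491.1, -64.2, 209.6]
ee_rot: [169.0, 89.9, 169.1]
force: [0.4, 0.1, -0.1]
gripper_width: 91.0
```

Request:
send_rows(commands=[[[0,-0.5,0,0,0,0],[0,-1,0,0,0,0]]])

```text
time_s: 11.15
ee_pos: [491.2, -164.3, 209.6]
ee_rot: [155.2, 89.9, 155.2]
force: [0.8, -0.2, 0.1]
gripper_width: 91.2
```

Request:
send_rows(commands=[[[0,-0.5,0,0,0,0],[0,-1,0,0,0,0]]])

```text
time_s: 11.4
ee_pos: [491.4, -264.2, 209.5]
ee_rot: [144.1, 89.9, 144.1]
force: [-0.1, 0.3, 0.9]
gripper_width: 91.3
```

Request:
send_rows(commands=[[[0,-0.5,0.1,0,0,0],[0,-1,0.2,0,0,0],[0,-1,0.2,0,0,0],[0,-1,0.2,0,0,0],[0,-1,0.2,0,0,0]]])

```text
time_s: 12.02
ee_pos: [511.5, -361.8, 210.5]
ee_rot: [131.8, 89.9, 131.9]
force: [0.3, 0.4, 0.1]
gripper_width: 91.3
```

```bash
python3 t.py 0 -1 0 0 0 -1 0 0 0 -1 0 0 0 -1 0 0 0 -1 .2 0;  python3 - <<'E'
from h import *
c=env.get_calibration("wrist")
p,d=env.grab_frame("wrist"); cv2.imwrite("pics/w7.png",p[:,:,::-1]);np.savez("w7.npz",d=d,**c)
im=p[:,:,::-1].copy();hsv=cv2.cvtColor(im,cv2.COLOR_BGR2HSV)
m=cv2.inRange(hsv,np.array((0,140,60)),np.array((8,255,255)))|cv2.inRange(hsv,np.array((172,140,60)),np.array((180,255,255)));m[300:]=0
v,u=np.nonzero(m);print(len(u),u.min(),u.max(),v.min(),v.max())
W=np.array([p2w(c,x,y,96)[:2] for x,y in zip(u,v)]).astype(np.float32)
print(cv2.minEnclosingCircle(W),W.mean(0))
E
```

```text
cmd [ 511.9 -362.6  210. ] -0.0 | meas [ 511.5 -361.8  210.5] phi 0.09 pitch 89.9 F [0.3 0.4 0.1] w 91.3 t 12.025
1067 261 295 207 246
((514.1958618164062, -384.6532287597656), 18.733518600463867) [ 514.12286 -385.0361 ]
```

View pics/w7.png

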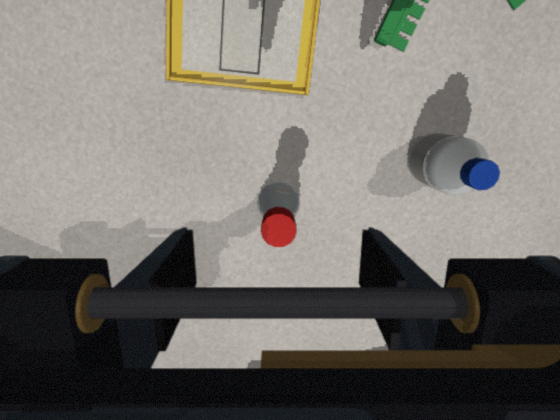

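```bash
python3 - <<'E'
from h import *
w=np.load("w7.npz")
print(p2w(w,278,246.5,96)[1]+16.5,p2w(w,260.5,229,96),p2w(w,295.5,229,96), p2w(w,278,228,96))
E
python3 t.py to 514.2 -386 66 0
```

```text
-387.1054498530151 [ 498.01146218 -386.68685364   96.        ] [ 529.45996839 -386.61218677   96.        ] [ 513.7332584  -385.69625772   96.        ]
row needed [ 1.4398 -0.2342  0.0234] wx -0.0
cmd [ 511.9 -362.6  210. ] -0.0 | meas [ 511.5 -362.   210.8] phi 0.09 pitch 90.0 F [ 0.3  0.2 -0.2] w 91.3 t 12.075
```

Request:
send_rows(commands=[[[0.1,-0.24,0.02,0,0,0],[0.3,-0.24,0.02,0,0,0],[0.6,-0.24,0.02,0,0,0],[0.9,-0.24,0.02,0,0,0],[0.9,-0.24,0.02,0,0,0]]])

```text
time_s: 12.7
ee_pos: [512.0, -387.0, 117.9]
ee_rot: [145.5, 89.7, 145.5]
force: [-0.5, 0.2, -0.2]
gripper_width: 91.6
```

Request:
send_rows(commands=[[[0.2,0,0,0,0,0],[0.4,0,0,0,0,0],[0.54,0,0,0,0,0],[0.54,0,0,0,0,0],[0.54,0,0,0,0,0]]])

```text
time_s: 13.32
ee_pos: [514.1, -388.0, 67.8]
ee_rot: [-41.0, 89.9, -41.0]
force: [-0.8, -0.3, 0.0]
gripper_width: 91.3
```

Request:
send_rows(commands=[[[0,0,0,0,0,0],[0,0,0,0,0,0],[0,0,0,0,0,0],[0,0,0,0,0,0],[0,0,0,0,0,0],[0,0,0,0,0,0],[0,0,0,0,0,0],[0,0,0,0,0,0]]], jaw=0.9, force=15)

```text
time_s: 14.32
ee_pos: [513.4, -387.5, 66.7]
ee_rot: [-162.7, 90.0, -162.7]
force: [0.2, -0.1, -0.2]
gripper_width: 32.8
```

```bash
python3 t.py .9 -.24 .02 0 .54 0 0 0
```

```text
cmd [ 513.9 -386.6   66. ] -0.0 | meas [ 513.4 -387.5   66.7] phi -0.0 pitch 90.0 F [ 0.2 -0.1 -0.2] w 32.8 t 14.325
```

Request:
send_rows(commands=[[[-0.1,0,0,0,0,0],[-0.3,0,0,0,0,0],[-0.5,0,0,0,0,0],[-0.8,0,0,0,0,0],[-1,0,0,0,0,0],[-1,0,0,0,0,0]]])

```text
time_s: 15.08
ee_pos: [514.4, -388.2, 169.2]
ee_rot: [-39.0, 89.7, -39.0]
force: [0.3, -0.1, -1.9]
gripper_width: 32.4
```

```bash
python3 t.py -1 0 0 0;  python3 - <<'E'
from h import *
p,d=env.grab_frame("wrist"); cv2.imwrite("pics/w8.png",p[:,:,::-1])
E
```

```text
cmd [ 513.9 -386.6  166. ] -0.0 | meas [ 514.4 -388.2  169.2] phi -0.0 pitch 89.7 F [ 0.3 -0.1 -1.9] w 32.4 t 15.075
```

View pics/w8.png

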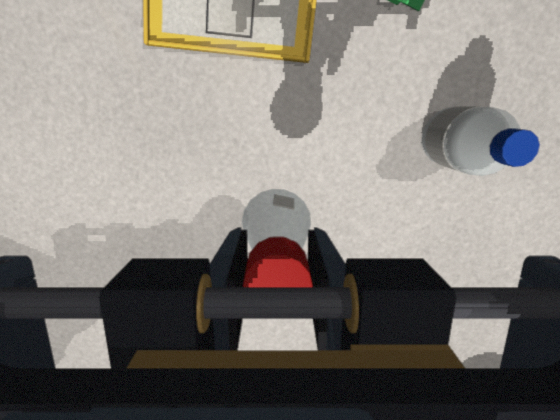

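Flask held upright. Now to the mat, six gentle hops (y −387 → ~216).

Request:
send_rows(commands=[[[0,0.3,0,0,0,0],[0,0.65,0,0,0,0],[0,1,0,0,0,0]]])

```text
time_s: 15.5
ee_pos: [512.7, -286.2, 165.3]
ee_rot: [148.0, 89.8, 148.0]
force: [-0.1, 0.1, -0.3]
gripper_width: 32.6
```

Request:
send_rows(commands=[[[0,0.35,0,0,0,0],[0,0.7,0,0,0,0],[0,1,0,0,0,0]]])

```text
time_s: 15.88
ee_pos: [512.6, -185.9, 165.5]
ee_rot: [158.2, 89.9, 158.2]
force: [0.5, -0.0, -0.9]
gripper_width: 32.7
```

Request:
send_rows(commands=[[[0,0.35,0,0,0,0],[0,0.7,0,0,0,0],[0,1,0,0,0,0]]])

```text
time_s: 16.25
ee_pos: [512.5, -86.1, 165.5]
ee_rot: [168.1, 89.9, 168.1]
force: [-0.6, -0.1, -1.0]
gripper_width: 32.8
```

Request:
send_rows(commands=[[[0,0.35,0,0,0,0],[0,0.7,0,0,0,0],[0,1,0,0,0,0]]])

```text
time_s: 16.62
ee_pos: [512.5, 13.7, 165.5]
ee_rot: [-179.8, 89.9, -179.7]
force: [0.3, -0.9, -0.4]
gripper_width: 32.5
```

Request:
send_rows(commands=[[[0,0.35,-0.1,0,0,0],[0,0.7,-0.2,0,0,0],[0,1,-0.34,0,0,0]]])

```text
time_s: 17.0
ee_pos: [478.5, 113.5, 165.5]
ee_rot: [-168.4, 89.9, -168.4]
force: [0.3, 0.2, -0.8]
gripper_width: 32.6
```

Request:
send_rows(commands=[[[0,0.3,0,0,0,0],[0,0.5,0,0,0,0],[0,0.7,0,0,0,0],[0,0.7,0,0,0,0],[0,0.7,0,0,0,0]]])

```text
time_s: 17.62
ee_pos: [479.3, 182.0, 166.4]
ee_rot: [-132.7, 89.9, -132.7]
force: [0.2, -0.2, -0.9]
gripper_width: 32.8
```

```bash
python3 t.py 0 1 0 0 0 1 0 0 0 1 0 0 0 1 0 0 0 1 -.34 0 0 .7 0 0;  python3 - <<'E'
from h import *
c=env.get_calibration("wrist");print(w2p(c,(479.9,216.8,16)))
p,d=env.grab_frame("wrist"); cv2.imwrite("pics/w9.png",p[:,:,::-1]);np.savez("w9.npz",d=d,**c)
im=p[:,:,::-1].copy();hsv=cv2.cvtColor(im,cv2.COLOR_BGR2HSV)
m=cv2.inRange(hsv,np.array((5,70,60)),np.array((20,255,255)));m[220:]=0;m[:,:200]=0;m[:,360:]=0
v,u=np.nonzero(m);W=np.array([p2w(c,x,y,16)[:2] for x,y in zip(u,v)]).astype(np.float32)
print(len(u),cv2.minEnclosingCircle(W),W.mean(0))
E
```

```text
cmd [479.9 183.4 166. ] -0.0 | meas [479.3 182.  166.4] phi -0.0 pitch 89.9 F [ 0.2 -0.2 -0.9] w 32.8 t 17.625
(np.float64(276.3162257829042), np.float64(156.7898616387184))
3655 ((479.4757385253906, 216.80917358398438), 32.69449996948242) [479.60583 217.6131 ]
```

View pics/w9.png

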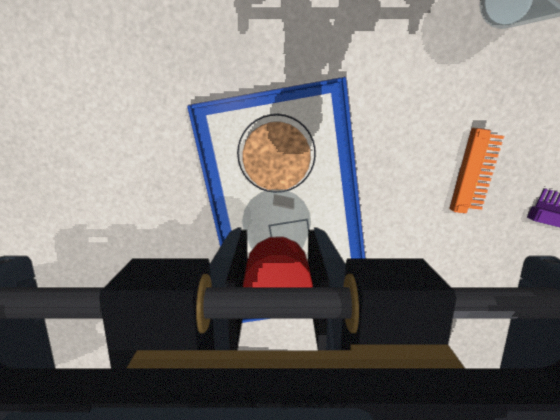

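Request:
send_rows(commands=[[[0.1,0.17,0,0,0,0],[0.3,0.335,0,0,0,0],[0.5,0.335,0,0,0,0],[0.7,0.335,0,0,0,0],[0.7,0.335,0,0,0,0],[0.7,0.335,0,0,0,0]]])

```text
time_s: 18.42
ee_pos: [480.0, 216.4, 97.1]
ee_rot: [26.7, 89.9, 26.7]
force: [-0.9, 0.0, 0.1]
gripper_width: 32.6
```

```bash
python3 t.py .7 .335 0 0;  python3 - <<'E'
from h import *
c=env.get_calibration("wrist");print(w2p(c,(479.6,217,16)))
p,d=env.grab_frame("wrist"); cv2.imwrite("pics/w10.png",cv2.resize(p[150:320,180:380,::-1],None,fx=3,fy=3))
E
```

```text
cmd [479.9 216.9  96. ] -0.0 | meas [480.  216.4  97.1] phi -0.01 pitch 89.9 F [-0.9  0.   0.1] w 32.6 t 18.425
(np.float64(274.7058634071971), np.float64(213.04341154602903))
```

View pics/w10.png

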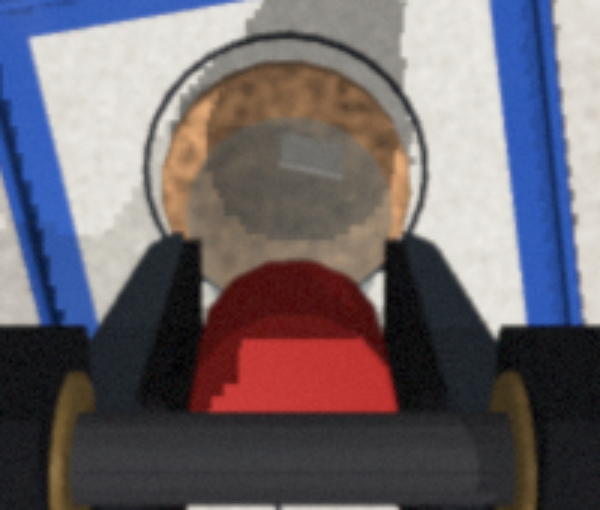

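```bash
python3 - <<'E'
from h import *
c=env.get_calibration("wrist");
for P in [(479.6,217,16),(479.6,217+33,16),(480,217.2,30.4),(480,217.2+25.5,30.4),(480-25.5,217.2,30.4),(480+25.5,217.2,30.4)]:
    u,v=w2p(c,P);print(P,(u-180)*3,(v-150)*3)
E
```

```text
(479.6, 217, 16) 283.14184116216705 188.8581910614284
(479.6, 250, 16) 282.90055979356714 63.7820849055837
(480, 217.2, 30.4) 284.39863389464733 205.4254477669656
(480, 242.7, 30.4) 284.2397240008474 104.54876191868439
(454.5, 217.2, 30.4) 181.23644159079424 205.43888798872638
(505.5, 217.2, 30.4) 387.521505666944 205.41201266797967
```

Request:
send_rows(commands=[[[0.04,0.015,-0.01,0,0,0],[0.08,0.015,-0.01,0,0,0],[0.11,0.015,-0.01,0,0,0],[0.13,0.015,-0.01,0,0,0],[0.14,0.015,-0.01,0,0,0],[0.14,0.015,-0.01,0,0,0],[0.14,0.015,-0.01,0,0,0]]])

```text
time_s: 19.35
ee_pos: [478.6, 217.5, 82.8]
ee_rot: [-9.5, 90.0, -9.5]
force: [0.4, 0.0, 0.1]
gripper_width: 32.7
```

```bash
python3 t.py .14 .015 -.01 0
```

```text
cmd [478.9 218.4  82. ] -0.0 | meas [478.6 217.5  82.8] phi -0.0 pitch 90.0 F [0.4 0.  0.1] w 32.7 t 19.35
```

Request:
send_rows(commands=[[[0.004,0,0,0,0,0],[0.004,0,0,0,0,0],[0.004,0,0,0,0,0]]])

```text
time_s: 19.73
ee_pos: [478.6, 217.6, 82.6]
ee_rot: [17.8, 90.0, 17.8]
force: [-1.0, -1.0, 2.5]
gripper_width: 32.4
```

Request:
send_rows(commands=[[[0.004,0,0,0,0,0],[0.004,0,0,0,0,0],[0.004,0,0,0,0,0],[0.004,0,0,0,0,0],[0.004,0,0,0,0,0]]], jaw=-0.6)

```text
time_s: 20.35
ee_pos: [478.5, 217.5, 81.9]
ee_rot: [-44.5, 90.0, -44.5]
force: [0.6, 0.3, 0.0]
gripper_width: 72.5
```

Request:
send_rows(commands=[[[-0.1,0,0,0,0,0],[-0.3,0,0,0,0,0],[-0.6,0,0,0,0,0],[-0.9,0,0,0,0,0],[-0.9,0,0,0,0,0]]])

```text
time_s: 20.98
ee_pos: [480.2, 218.2, 174.8]
ee_rot: [22.6, 89.6, 22.6]
force: [-0.3, -0.2, -0.5]
gripper_width: 72.7
```

Request:
send_rows(commands=[[[0,-0.5,0.4,0,0,0],[0,-1,0.8,0,0,0],[0,-1,0.8,0,0,0],[0,-1,0.8,0,0,0]]])

```text
time_s: 21.48
ee_pos: [557.7, 117.4, 170.9]
ee_rot: [179.0, 89.9, 178.9]
force: [-0.1, -0.9, 0.7]
gripper_width: 72.8
```

```bash
python3 t.py .004 0 0 0 .004 0 0 0 -.9 0 0 0 0 -1 .8 0;  python3 - <<'E'
from h import *
for n in ("top","scene","wrist"):
    c=env.get_calibration(n)
    p,d=env.grab_frame(n); cv2.imwrite(f"pics/{n}11.png",p[:,:,::-1]);np.savez(f"{n}11.npz",d=d,**c)
E
```

```text
cmd [558.9 118.4 171.2] -0.0 | meas [557.7 117.4 170.9] phi -0.06 pitch 89.9 F [-0.1 -0.9  0.7] w 72.8 t 21.475
```

View pics/wrist11.png

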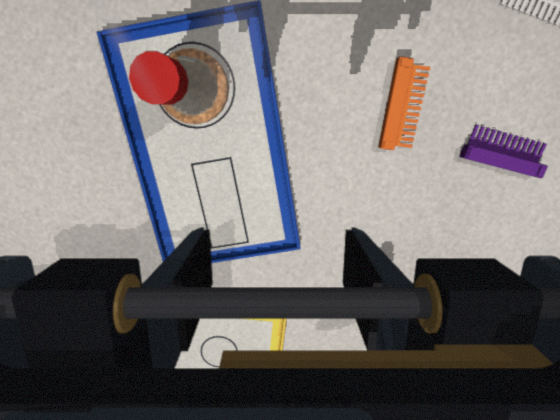

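View pics/scene11.png

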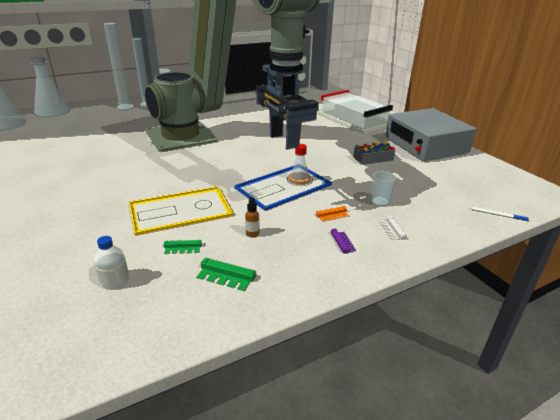

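```bash
python3 - <<'E'
from h import *
i=cv2.imread("pics/wrist11.png")
cv2.imwrite("pics/w11a.png",cv2.resize(i[40:165,360:450],None,fx=4.5,fy=4.5,interpolation=cv2.INTER_CUBIC))
cv2.imwrite("pics/w11b.png",cv2.resize(i[20:150,90:250],None,fx=4,fy=4,interpolation=cv2.INTER_CUBIC))
w=np.load("wrist11.npz");print(p2w(w,158,77,112))
E
```

```text
[482.44709379 216.71032152 112.        ]
```

View pics/w11a.png

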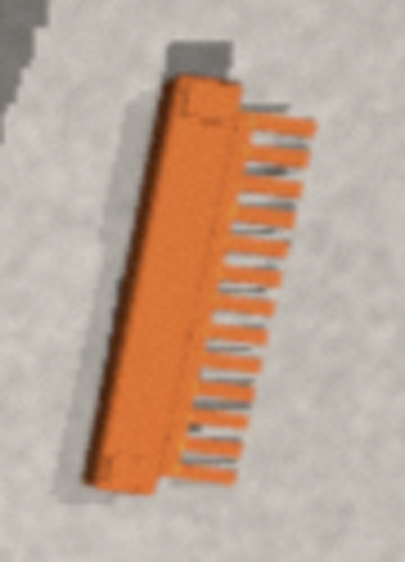

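View pics/w11b.png

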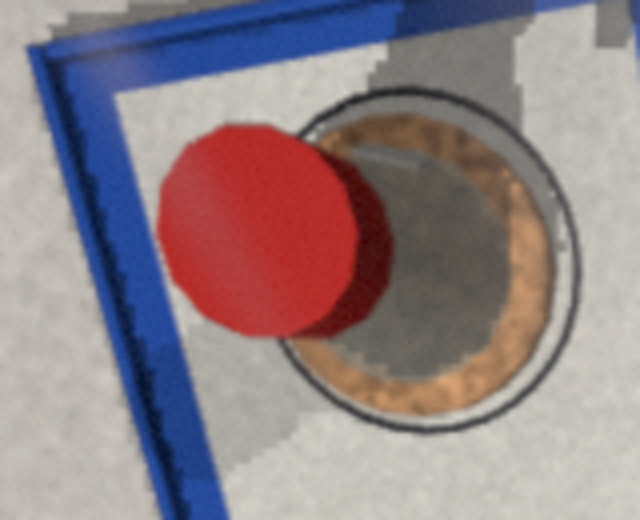

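```bash
python3 - <<'E'
from h import *
w=np.load("wrist11.npz")
q=np.array([p2w(w,360+x/4.5,40+y/4.5,12.5)[:2] for x,y in [(182,77),(243,84),(156,494),(95,485)]]);print(q.round(1),q.mean(0));d=(q[0]+q[1]-q[2]-q[3])/2;print(np.hypot(*d),np.degrees(np.arctan2(d[1],d[0])))
E
python3 t.py to 671.2 202.1 100 -5.9
```

```text
[[669.7 242.2]
 [682.1 240.9]
 [672.7 159.2]
 [659.4 161.1]] [670.99020821 200.85067815]
82.04860233846797 83.08596559803286
row needed [0.7118 0.8369 1.1231] wx 0.0164
cmd [558.9 118.4 171.2] -0.0 | meas [557.5 118.5 171.7] phi 0.08 pitch 89.9 F [0.7 0.4 0.5] w 73.3 t 21.625
```

Request:
send_rows(commands=[[[0,0.4,0.5,0.018,0,0],[0.2,0.82,1,0.018,0,0],[0.6,0.82,1,0.018,0,0],[0.7,0.82,1,0.018,0,0]]], jaw=-0.2)

```text
time_s: 22.12
ee_pos: [656.0, 200.6, 98.4]
ee_rot: [-157.1, 89.6, -163.5]
force: [-0.6, 0.2, -0.6]
gripper_width: 54.8
```

```bash
python3 t.py .7 .82 1 .018 to 671 201.3 4 -6.5
```

```text
row needed [0.9718 0.0225 0.1193] wx 0.0
cmd [658.9 200.4 101.2] -6.48 | meas [656.  200.6  98.4] phi -6.34 pitch 89.6 F [-0.6  0.2 -0.6] w 54.8 t 22.125
```

Request:
send_rows(commands=[[[0.2,0.022,0.12,0,0,0],[0.4,0.022,0.12,0,0,0],[0.6,0.022,0.12,0,0,0],[0.6,0.022,0.12,0,0,0],[0.6,0.022,0.12,0,0,0]]])

```text
time_s: 22.75
ee_pos: [671.7, 200.3, 43.4]
ee_rot: [19.5, 89.8, 13.0]
force: [0.3, 0.2, 0.5]
gripper_width: 55.0
```

```bash
python3 t.py .6 .022 .12 0; python3 - <<'E'
from h import *
p,d=env.grab_frame("wrist"); cv2.imwrite("pics/w12.png",p[:,:,::-1])
E
```

```text
cmd [671.1 201.2  41.2] -6.48 | meas [671.7 200.3  43.4] phi -6.5 pitch 89.8 F [0.3 0.2 0.5] w 55.0 t 22.75
```

View pics/w12.png

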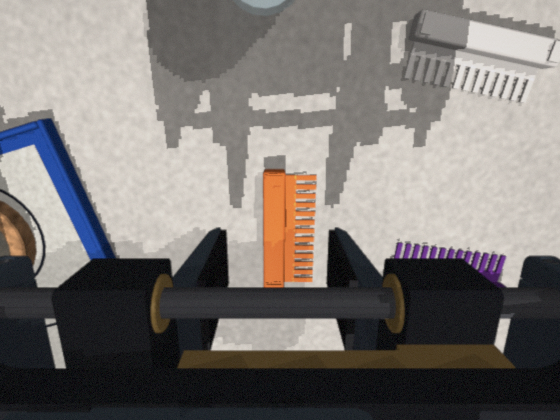

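Request:
send_rows(commands=[[[0.12,0,0,0,0,0],[0.25,0,0,0,0,0],[0.37,0,0,0,0,0],[0.37,0,0,0,0,0],[0.37,0,0,0,0,0],[0.37,0,0,0,0,0]]])

```text
time_s: 23.55
ee_pos: [671.1, 200.4, 5.5]
ee_rot: [18.0, 89.9, 11.6]
force: [0.6, -0.1, -0.5]
gripper_width: 54.5
```

Request:
send_rows(commands=[[[0,0,0,0,0,0],[0,0,0,0,0,0],[0,0,0,0,0,0],[0,0,0,0,0,0],[0,0,0,0,0,0],[0,0,0,0,0,0]]], jaw=1, force=15)

```text
time_s: 24.3
ee_pos: [670.7, 200.3, 4.9]
ee_rot: [-98.4, 90.0, -104.8]
force: [0.3, -0.6, 0.8]
gripper_width: 13.9
```

Request:
send_rows(commands=[[[-0.2,0,0,0,0,0],[-0.5,0,0,0,0,0],[-0.8,0,0,0,0,0],[-1,0,0,0,0,0],[-1,0,0,0,0,0],[-1,0,0,0,0,0]]])

```text
time_s: 25.05
ee_pos: [670.0, 200.1, 103.8]
ee_rot: [-154.1, 89.9, -160.6]
force: [0.1, 0.1, -0.2]
gripper_width: 14.2
```

```bash
python3 t.py .37 0 0 0 0 0 0 0 -1 0 0 0; python3 - <<'E'
from h import *
p,d=env.grab_frame("wrist"); cv2.imwrite("pics/w13.png",p[:,:,::-1])
E
```

```text
cmd [671.1 201.2 104.2] -6.48 | meas [670.  200.1 103.8] phi -6.48 pitch 89.9 F [ 0.1  0.1 -0.2] w 14.2 t 25.05
```

View pics/w13.png

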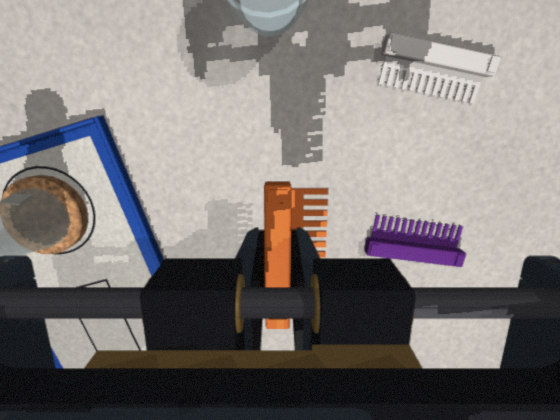

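```bash
python3 t.py to 468 -199.3 170 -5.5
```

```text
row needed [-0.6582 -4.2091 -1.5654] wx -0.0027
cmd [671.1 201.2 104.2] -6.48 | meas [669.9 200.  103.4] phi -6.49 pitch 89.8 F [0.2 0.3 0.3] w 13.6 t 25.1
```

Request:
send_rows(commands=[[[-0.3,-0.3,-0.1,0,0,0],[-0.6,-0.65,-0.3,0,0,0],[-0.6,-1,-0.4,0,0,0]]])

```text
time_s: 25.48
ee_pos: [619.8, 104.9, 166.4]
ee_rot: [11.8, 89.8, 5.4]
force: [0.6, -0.1, -0.3]
gripper_width: 13.7
```

Request:
send_rows(commands=[[[0,-0.4,-0.15,0,0,0],[0,-0.8,-0.3,0,0,0],[0,-1,-0.4,0,0,0]]])

```text
time_s: 25.85
ee_pos: [567.2, 9.2, 164.0]
ee_rot: [-171.6, 89.9, -178.1]
force: [-0.1, -0.8, 0.2]
gripper_width: 13.8
```

Request:
send_rows(commands=[[[0,-0.4,-0.15,0,0,0],[0,-0.8,-0.3,0,0,0],[0,-1,-0.4,0,0,0]]])

```text
time_s: 26.22
ee_pos: [516.7, -85.3, 164.4]
ee_rot: [169.0, 89.9, 162.5]
force: [-0.1, 1.2, 0.3]
gripper_width: 14.1
```

Request:
send_rows(commands=[[[0,-0.4,-0.15,-0.0027,0,0],[0,-0.8,-0.3,-0.0027,0,0],[0,-1,-0.36,-0.0027,0,0],[0,-1,-0.36,-0.0027,0,0]]])

```text
time_s: 26.72
ee_pos: [470.3, -180.1, 164.5]
ee_rot: [122.9, 90.0, 117.3]
force: [-0.3, 0.8, 0.7]
gripper_width: 14.1
```

```bash
python3 t.py -.6 -1 -.4 0 0 -1 -.4 0 0 -1 -.4 0 0 -1 -.36 -.0027 to 468 -199.3 70 -5.5
```

```text
row needed [ 0.9418 -0.209  -0.0089] wx -0.0
cmd [ 470.9 -178.6  164.2] -5.51 | meas [ 470.3 -180.1  164.5] phi -5.64 pitch 90.0 F [-0.3  0.8  0.7] w 14.1 t 26.725
```

Request:
send_rows(commands=[[[0.2,-0.2,-0.009,0,0,0],[0.5,-0.205,-0.009,0,0,0],[0.8,-0.205,-0.009,0,0,0],[1,-0.205,-0.009,0,0,0],[1,-0.205,-0.009,0,0,0],[1,-0.205,-0.009,0,0,0]]])

```text
time_s: 27.48
ee_pos: [468.7, -199.5, 65.6]
ee_rot: [-8.9, 89.9, -14.4]
force: [1.0, -0.8, 0.5]
gripper_width: 13.8
```

Request:
send_rows(commands=[[[0.15,0,0,0,0,0],[0.3,0,0,0,0,0],[0.4,0,0,0,0,0],[0.4,0,0,0,0,0]]])

```text
time_s: 27.98
ee_pos: [466.9, -199.5, 23.8]
ee_rot: [161.8, 89.9, 156.3]
force: [0.1, -0.3, 0.3]
gripper_width: 13.8
```

```bash
python3 t.py 1 -.205 -.009 0 .4 0 0 0 to 468 -199.3 8.2 -5.5; python3 - <<'E'
from h import *
p,d=env.grab_frame("wrist"); cv2.imwrite("pics/w14.png",p[:,:,::-1])
E
```

```text
row needed [ 1.598e-01 -4.000e-03  1.000e-04] wx -0.0
cmd [ 468.  -198.9   24.2] -5.51 | meas [ 466.9 -199.5   23.8] phi -5.52 pitch 89.9 F [ 0.1 -0.3  0.3] w 13.8 t 27.975
```

View pics/w14.png

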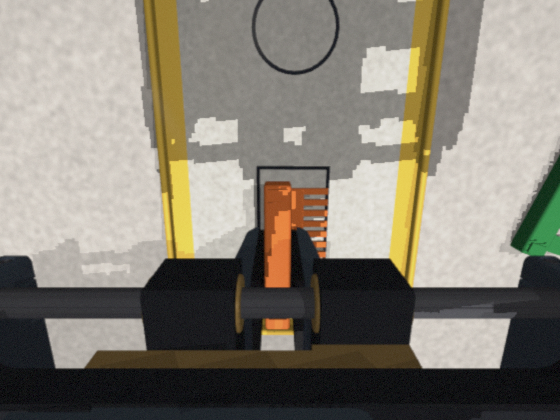

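Request:
send_rows(commands=[[[0.06,0,0,0,0,0],[0.12,0,0,0,0,0],[0.16,0,0,0,0,0],[0.165,0,0,0,0,0],[0.165,0,0,0,0,0]]])

```text
time_s: 28.65
ee_pos: [467.6, -199.8, 8.7]
ee_rot: [-109.5, 90.0, -115.0]
force: [-1.6, 0.7, 4.0]
gripper_width: 13.8
```

Request:
send_rows(commands=[[[0,0,0,0,0,0],[0,0,0,0,0,0],[0,0,0,0,0,0],[0,0,0,0,0,0]]], jaw=0)

```text
time_s: 29.15
ee_pos: [467.7, -199.9, 8.4]
ee_rot: [-75.2, 90.0, -80.7]
force: [-0.1, -0.0, -0.4]
gripper_width: 45.3
```

Request:
send_rows(commands=[[[-0.2,0,0,0,0,0],[-0.5,0,0,0,0,0],[-1,0,0,0,0,0],[-1,0,0,0,0,0]]])

```text
time_s: 29.65
ee_pos: [470.3, -201.0, 112.1]
ee_rot: [-19.1, 89.5, -24.6]
force: [0.3, -0.4, -0.3]
gripper_width: 45.3
```

```bash
python3 t.py .165 0 0 0 -1 0 0 0 to 634.4 -178.5 120 -22.9; python3 - <<'E'
from h import *
c=env.get_calibration("wrist")
p,d=env.grab_frame("wrist"); cv2.imwrite("pics/w15.png",p[:,:,::-1]); np.savez("w15.npz",d=d,**c)
E
```

```text
row needed [-0.1232  0.3629  1.6364] wx 0.0483
cmd [ 468.  -198.9  107.7] -5.51 | meas [ 470.3 -201.   112.1] phi -5.51 pitch 89.5 F [ 0.3 -0.4 -0.3] w 45.3 t 29.65
```

View pics/w15.png

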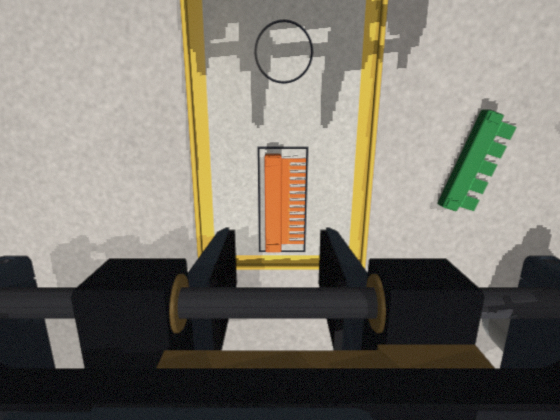

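Orange comb at (285,200) sits inside its rectangle. Next is the small green comb at (478,160), which has 5 teeth; I'll enlarge it.

```bash
python3 - <<'E'
import cv2
i=cv2.imread("pics/w15.png")
cv2.imwrite("pics/w15a.png",cv2.resize(i[95:220,425:525],None,fx=5,fy=4.8,interpolation=cv2.INTER_CUBIC))
E
```

```text
(no output)
```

View pics/w15a.png

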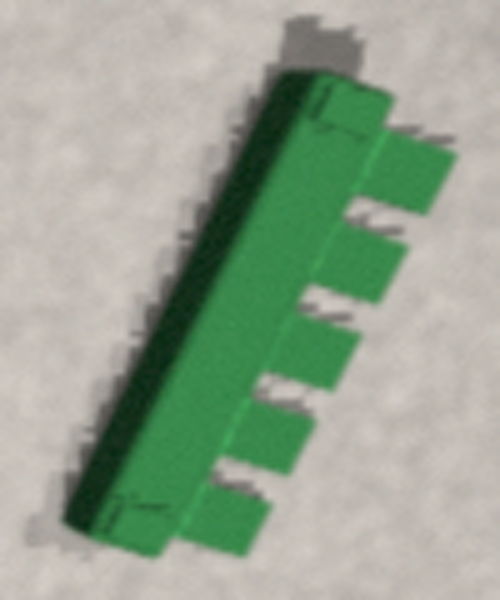

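```bash
python3 - <<'E'
from h import *
w=np.load("w15.npz")
q=np.array([p2w(w,425+x/5,95+y/4.8,13)[:2] for x,y in [(323,72),(395,98),(162,557),(92,537)]]);print(q.round(1),q.mean(0));d=(q[0]+q[1]-q[2]-q[3])/2;print(np.hypot(*d),np.degrees(np.arctan2(d[1],d[0])))
E
```

```text
[[ 643.4 -139.4]
 [ 654.9 -144.5]
 [ 623.  -219.5]
 [ 611.1 -214.6]] [ 633.08459122 -179.50016079]
81.68803173867477 66.8426485415481
```

Request:
send_rows(commands=[[[0,0,0.4,0.024,0,0],[0,0,0.8,0.049,0,0],[0,0,1,0.049,0,0],[0,0,1,0.049,0,0]]])

```text
time_s: 30.2
ee_pos: [567.2, -209.1, 106.4]
ee_rot: [-176.6, 89.8, 160.3]
force: [-0.1, 0.6, 0.4]
gripper_width: 45.8
```

```bash
python3 t.py 0 0 1 .049 to 633.7 -179 60 -23.1
```

```text
row needed [0.4768 0.5313 0.492 ] wx -0.0001
cmd [ 567.6 -208.5  107.7] -23.15 | meas [ 567.2 -209.1  106.4] phi -23.11 pitch 89.8 F [-0.1  0.6  0.4] w 45.8 t 30.2
```

Request:
send_rows(commands=[[[0,0.27,0.25,0,0,0],[0.1,0.53,0.49,0,0,0],[0.4,0.53,0.49,0,0,0],[0.58,0.53,0.49,0,0,0],[0.58,0.53,0.49,0,0,0],[0.58,0.53,0.49,0,0,0]]], jaw=-0.2)

```text
time_s: 30.95
ee_pos: [633.1, -180.4, 51.3]
ee_rot: [-0.6, 89.9, -23.7]
force: [0.4, 0.5, 0.2]
gripper_width: 54.7
```

```bash
python3 t.py .58 .53 .49 0; python3 - <<'E'
from h import *
c=env.get_calibration("wrist")
p,d=env.grab_frame("wrist"); cv2.imwrite("pics/w16.png",p[:,:,::-1]); np.savez("w16.npz",d=d,**c)
E
```

```text
cmd [ 633.5 -179.    49.7] -23.15 | meas [ 633.1 -180.4   51.3] phi -23.18 pitch 89.9 F [0.4 0.5 0.2] w 54.7 t 30.95
```

View pics/w16.png

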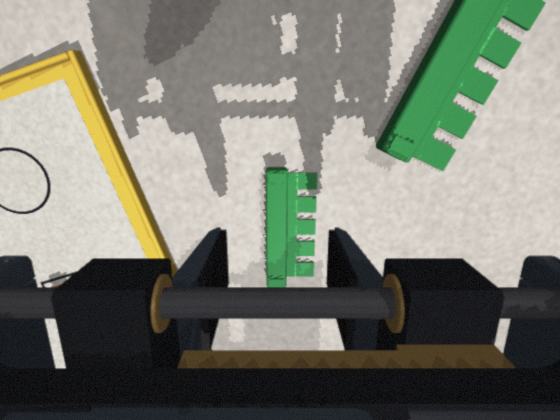

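Request:
send_rows(commands=[[[0.15,0,0,0,0,0],[0.3,0,0,0,0,0],[0.4,0,0,0,0,0],[0.455,0,0,0,0,0],[0.455,0,0,0,0,0],[0.455,0,0,0,0,0]]])

```text
time_s: 31.75
ee_pos: [633.5, -180.1, 5.3]
ee_rot: [2.4, 90.0, -20.7]
force: [0.2, 0.4, -0.0]
gripper_width: 54.7
```

Request:
send_rows(commands=[[[0,0,0,0,0,0],[0,0,0,0,0,0],[0,0,0,0,0,0],[0,0,0,0,0,0],[0,0,0,0,0,0],[0,0,0,0,0,0]]], jaw=1, force=15)

```text
time_s: 32.5
ee_pos: [633.1, -180.0, 5.0]
ee_rot: [-89.6, 90.0, -112.7]
force: [-0.0, -0.3, 0.2]
gripper_width: 14.1
```

Request:
send_rows(commands=[[[-0.2,0,0,0,0,0],[-0.5,0,0,0,0,0],[-0.8,0,0,0,0,0],[-1,0,0,0,0,0],[-1,0,0,0,0,0]]])

```text
time_s: 33.12
ee_pos: [634.1, -180.3, 106.7]
ee_rot: [5.2, 89.8, -17.9]
force: [-0.6, -0.8, -0.8]
gripper_width: 14.1
```

```bash
python3 t.py .455 0 0 0 -1 0 0 0; python3 - <<'E'
from h import *
c=env.get_calibration("wrist")
p,d=env.grab_frame("wrist"); cv2.imwrite("pics/w17.png",p[:,:,::-1]); np.savez("w17.npz",d=d,**c)
E
```

```text
cmd [ 633.5 -179.   104.2] -23.15 | meas [ 634.1 -180.3  106.7] phi -23.15 pitch 89.8 F [-0.6 -0.8 -0.8] w 14.1 t 33.125
```

View pics/w17.png

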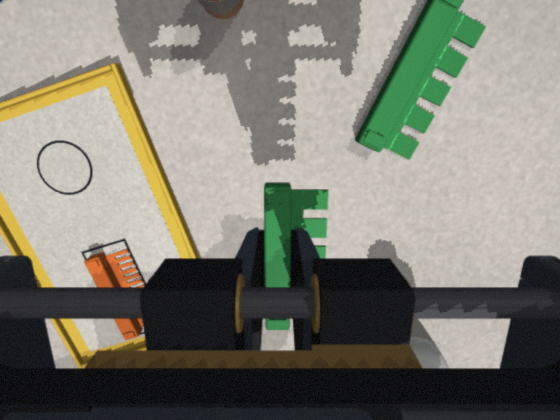

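Request:
send_rows(commands=[[[-0.5,-0.1,-0.35,-0.03,0,0],[-0.66,-0.1,-0.7,-0.06,0,0],[-0.66,-0.1,-1,-0.0904,0,0],[-0.66,-0.1,-1,-0.0904,0,0]]])

```text
time_s: 33.67
ee_pos: [534.9, -149.0, 170.0]
ee_rot: [154.7, 89.8, 164.1]
force: [0.0, -0.9, -1.1]
gripper_width: 13.7
```

```bash
python3 t.py -.66 -.1 -1 -.0904 to 490.8 98.8 120 9.4
```

```text
row needed [ 0.5018  2.5203 -0.0572] wx -0.0
cmd [ 537.6 -148.9  170.2] 9.39 | meas [ 534.9 -149.   170. ] phi 9.39 pitch 89.8 F [ 0.  -0.9 -1.1] w 13.7 t 33.675
```

Request:
send_rows(commands=[[[0,0.4,0,0,0,0],[0,0.7,0,0,0,0],[0,1,0,0,0,0]]])

```text
time_s: 34.05
ee_pos: [521.3, -50.4, 169.7]
ee_rot: [167.1, 89.9, 176.4]
force: [0.4, 0.4, -0.5]
gripper_width: 13.8
```

Request:
send_rows(commands=[[[0,0.4,0,0,0,0],[0,0.7,0,0,0,0],[0,1,-0.057,0,0,0]]])

```text
time_s: 34.42
ee_pos: [499.6, 47.6, 169.7]
ee_rot: [-180.0, 89.9, -170.7]
force: [0.6, -0.0, -0.8]
gripper_width: 13.9
```

Request:
send_rows(commands=[[[0,0.3,0,0,0,0],[0.3,0.52,0,0,0,0],[0.6,0.52,0,0,0,0],[0.9,0.52,0,0,0,0],[0.9,0.52,0,0,0,0]]])

```text
time_s: 35.05
ee_pos: [489.0, 97.6, 78.2]
ee_rot: [-178.1, 89.6, -168.8]
force: [-0.3, -0.1, 0.4]
gripper_width: 13.7
```

Request:
send_rows(commands=[[[0.2,0,0,0,0,0],[0.4,0,0,0,0,0],[0.54,0,0,0,0,0],[0.54,0,0,0,0,0],[0.54,0,0,0,0,0]]])

```text
time_s: 35.67
ee_pos: [491.3, 97.9, 27.6]
ee_rot: [-3.3, 89.9, 6.0]
force: [-0.3, -0.5, -0.6]
gripper_width: 14.0
```

```bash
python3 t.py 0 1 0 0 0 1 -.057 0 .9 .52 0 0 .54 0 0 0 to 490.8 98.8 8.2 9.4; python3 - <<'E'
from h import *
c=env.get_calibration("wrist")
p,d=env.grab_frame("wrist"); cv2.imwrite("pics/w18.png",p[:,:,::-1]); np.savez("w18.npz",d=d,**c)
E
```

```text
row needed [ 0.1798  0.0003 -0.0002] wx -0.0
cmd [490.8  98.8  26.2] 9.39 | meas [491.3  97.9  27.6] phi 9.38 pitch 89.9 F [-0.3 -0.5 -0.6] w 14.0 t 35.675
```

View pics/w18.png

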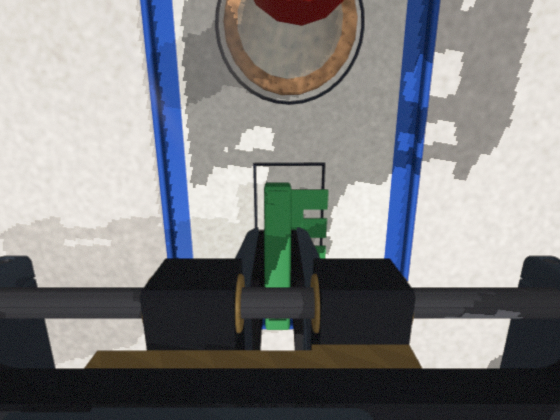

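Request:
send_rows(commands=[[[0.06,0.015,-0.015,0,0,0],[0.12,0.015,-0.015,0,0,0],[0.17,0.015,-0.015,0,0,0],[0.185,0.015,-0.015,0,0,0],[0.185,0.015,-0.015,0,0,0]]])

```text
time_s: 36.35
ee_pos: [488.5, 99.1, 8.9]
ee_rot: [-174.0, 90.0, -164.6]
force: [-2.0, -0.3, 7.0]
gripper_width: 13.9
```

Request:
send_rows(commands=[[[0,0,0,0,0,0],[0,0,0,0,0,0],[0,0,0,0,0,0],[0,0,0,0,0,0]]], jaw=0)

```text
time_s: 36.85
ee_pos: [488.7, 99.0, 8.3]
ee_rot: [-153.5, 90.0, -144.1]
force: [0.1, -0.4, -0.1]
gripper_width: 45.5
```

Request:
send_rows(commands=[[[-0.2,0,0,0,0,0],[-0.5,0,0,0,0,0],[-0.8,0,0,0,0,0],[-1,0,0,0,0,0],[-1,0,0,0,0,0]]])

```text
time_s: 37.48
ee_pos: [489.8, 99.3, 109.7]
ee_rot: [-0.7, 89.8, 8.7]
force: [-1.1, -1.1, -0.6]
gripper_width: 45.6
```

```bash
python3 t.py .185 .015 -.015 0 -1 0 0 0 to 660 -100 210 0; python3 - <<'E'
from h import *
c=env.get_calibration("wrist")
p,d=env.grab_frame("wrist"); cv2.imwrite("pics/w19.png",p[:,:,::-1]); np.savez("w19.npz",d=d,**c)
E
```

```text
row needed [-1.0232 -2.2521  1.3596] wx 0.0261
cmd [489.1 100.  107.7] 9.39 | meas [489.8  99.3 109.7] phi 9.39 pitch 89.8 F [-1.1 -1.1 -0.6] w 45.6 t 37.475
```

View pics/w19.png

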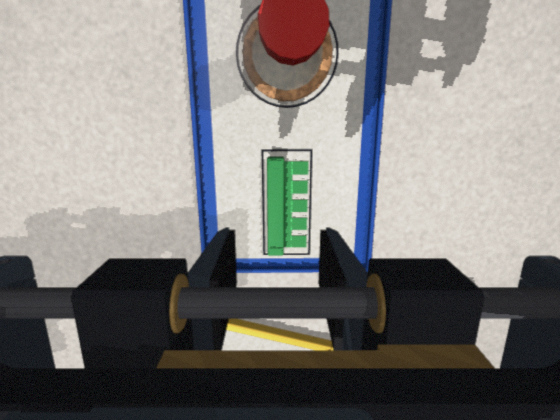

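Request:
send_rows(commands=[[[-0.4,-0.3,0.2,0.013,0,0],[-0.7,-0.6,0.4,0.026,0,0],[-1,-0.9,0.7,0.0261,0,0],[-1,-0.9,0.7,0.0261,0,0]]], jaw=-0.6)

```text
time_s: 38.02
ee_pos: [575.3, 20.2, 208.9]
ee_rot: [-6.4, 89.8, -6.6]
force: [-0.2, 0.3, 0.1]
gripper_width: 72.3
```

```bash
python3 t.py -1 -.9 .7 .0261 to 655 -60 210 0
```

```text
row needed [-0.0232 -0.8263  0.8215] wx -0.0
cmd [572.9  22.6 207.7] -0.0 | meas [575.3  20.2 208.9] phi -0.14 pitch 89.8 F [-0.2  0.3  0.1] w 72.3 t 38.025
```

Request:
send_rows(commands=[[[0,-0.4,0.4,0,0,0],[0,-0.82,0.83,0,0,0],[0,-0.82,0.83,0,0,0],[0,-0.82,0.83,0,0,0],[0,-0.82,0.83,0,0,0]]])

```text
time_s: 38.65
ee_pos: [654.2, -59.0, 208.0]
ee_rot: [165.5, 89.9, 165.6]
force: [-0.3, -0.1, 0.3]
gripper_width: 72.8
```

```bash
python3 t.py 0 -.82 .83 0; python3 - <<'E'
from h import *
c=env.get_calibration("wrist")
p,d=env.grab_frame("wrist"); cv2.imwrite("pics/w20.png",p[:,:,::-1]); np.savez("w20.npz",d=d,**c)
cv2.imwrite("pics/w20a.png",cv2.resize(p[120:250,210:360,::-1],None,fx=4,fy=4,interpolation=cv2.INTER_CUBIC))
E
```

```text
cmd [655.9 -59.4 207.7] -0.0 | meas [654.2 -59.  208. ] phi 0.07 pitch 89.9 F [-0.3 -0.1  0.3] w 72.8 t 38.65
```

View pics/w20.png

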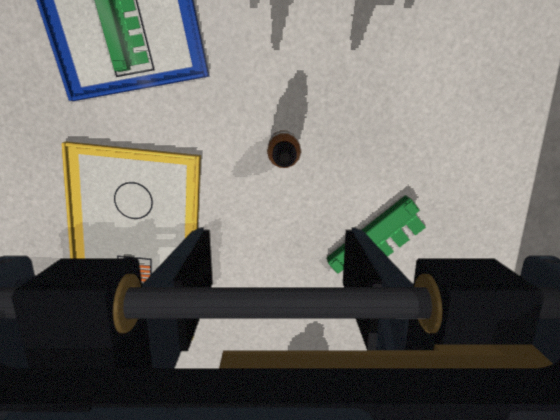

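View pics/w20a.png

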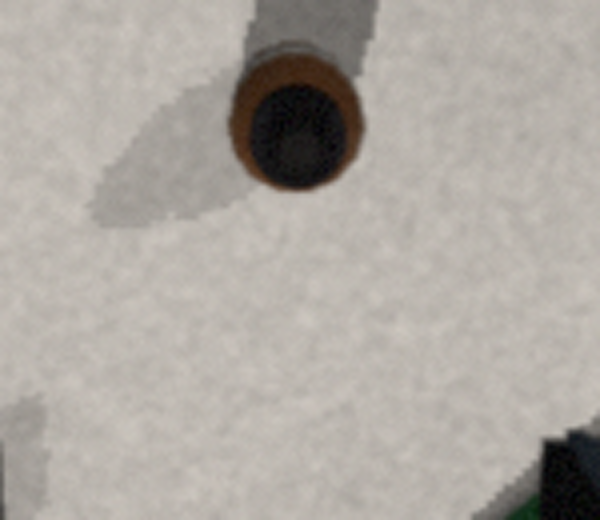

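```bash
python3 - <<'E'
from h import *
w=np.load("w20.npz")
for x,y,z in [(298,137,82),(297,122,56),(298,147,100)]: print(p2w(w,210+x/4,120+y/4,z))
E
python3 t.py to 659.5 -18 130 0
```

```text
[661.86664355 -18.29625968  82.        ]
[662.13475095 -18.11357661  56.        ]
[661.51316201 -18.018523   100.        ]
row needed [0.7768 0.4137 0.0365] wx -0.0
cmd [655.9 -59.4 207.7] -0.0 | meas [654.4 -59.  208.4] phi 0.08 pitch 89.9 F [-0.1  0.7 -0. ] w 73.3 t 38.7
```

Request:
send_rows(commands=[[[0,0.2,0.06,0,0,0],[0.1,0.412,0.06,0,0,0],[0.3,0.412,0.06,0,0,0],[0.6,0.412,0.06,0,0,0],[0.8,0.412,0.06,0,0,0],[0.8,0.412,0.06,0,0,0],[0.8,0.412,0.06,0,0,0]]])

```text
time_s: 39.58
ee_pos: [661.9, -18.1, 129.1]
ee_rot: [0.4, 89.9, 0.5]
force: [0.5, -0.3, 1.1]
gripper_width: 72.9
```

```bash
python3 t.py .8 .412 .06 0; python3 - <<'E'
from h import *
c=env.get_calibration("wrist")
p,d=env.grab_frame("wrist"); cv2.imwrite("pics/w21.png",p[:,:,::-1]); np.savez("w21.npz",d=d,**c)
E
```

```text
cmd [661.9 -18.2 127.7] -0.0 | meas [661.9 -18.1 129.1] phi 0.05 pitch 89.9 F [ 0.5 -0.3  1.1] w 72.9 t 39.575
```

View pics/w21.png

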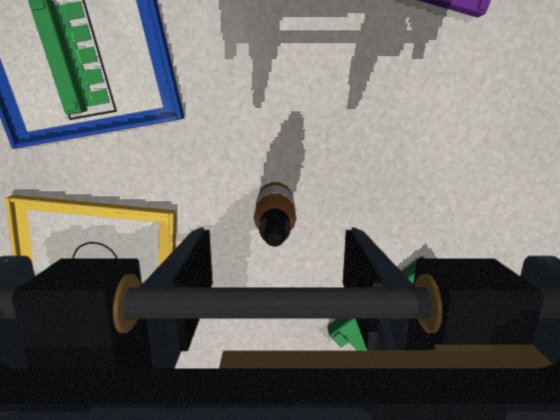

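Request:
send_rows(commands=[[[0.15,0,0,0,0,0],[0.35,0,0,0,0,0],[0.55,0,0,0,0,0],[0.75,0,0,0,0,0],[0.9,0,0,0,0,0],[0.98,0,0,0,0,0],[0.98,0,0,0,0,0]]])

```text
time_s: 40.5
ee_pos: [661.3, -19.1, 30.0]
ee_rot: [-175.3, 90.0, -175.3]
force: [0.5, -0.7, 0.0]
gripper_width: 72.7
```

Request:
send_rows(commands=[[[0,0,0,0,0,0],[0,0,0,0,0,0],[0,0,0,0,0,0],[0,0,0,0,0,0],[0,0,0,0,0,0],[0,0,0,0,0,0]]], jaw=0.9, force=15)

```text
time_s: 41.25
ee_pos: [661.4, -19.1, 30.5]
ee_rot: [-120.6, 90.0, -120.6]
force: [-1.3, 0.7, 1.5]
gripper_width: 32.2
```

```bash
python3 t.py .98 0 0 0
```

```text
cmd [661.9 -18.2  29.7] -0.0 | meas [661.4 -19.1  30.5] phi -0.0 pitch 90.0 F [-1.3  0.7  1.5] w 32.2 t 41.25
```

Request:
send_rows(commands=[[[-0.1,0,0,0,0,0],[-0.3,0,0,0,0,0],[-0.5,0,0,0,0,0],[-0.8,0,0,0,0,0],[-1,0,0,0,0,0],[-1,0,0,0,0,0]]])

```text
time_s: 42.0
ee_pos: [662.8, -19.2, 132.8]
ee_rot: [-3.8, 89.7, -3.8]
force: [-0.4, -0.4, -1.5]
gripper_width: 32.5
```

```bash
python3 t.py -1 0 0 0 to 489.5 -81.6 130 -5.5; python3 - <<'E'
from h import *
p,d=env.grab_frame("wrist"); cv2.imwrite("pics/w22.png",p[:,:,::-1])
E
```

```text
row needed [-0.0032 -0.6344 -1.7235] wx 0.0153
cmd [661.9 -18.2 129.7] -0.0 | meas [662.8 -19.2 132.8] phi -0.0 pitch 89.7 F [-0.4 -0.4 -1.5] w 32.5 t 42.0
```

View pics/w22.png

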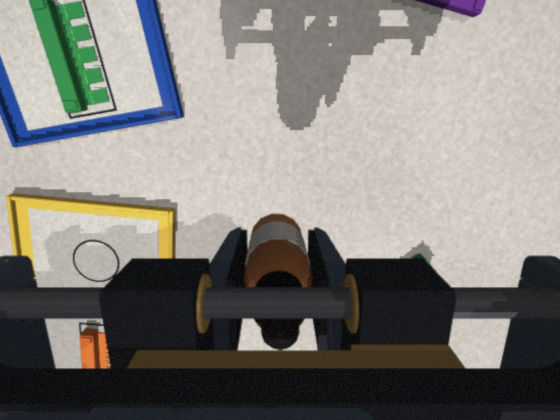

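Request:
send_rows(commands=[[[0,-0.1,-0.28,0,0,0],[0,-0.2,-0.6,0,0,0],[0,-0.32,-0.86,0,0,0]]])

```text
time_s: 42.42
ee_pos: [573.3, -51.1, 128.9]
ee_rot: [176.2, 89.8, 176.2]
force: [0.3, 0.1, -0.7]
gripper_width: 32.9
```

Request:
send_rows(commands=[[[0,-0.1,-0.3,0,0,0],[0.1,-0.2,-0.6,0,0,0],[0.3,-0.315,-0.86,0,0,0],[0.6,-0.315,-0.86,0,0,0],[0.7,-0.315,-0.86,0,0,0],[0.7,-0.315,-0.86,0,0,0],[0.7,-0.315,-0.86,0,0,0]]])

```text
time_s: 43.3
ee_pos: [490.4, -82.6, 61.0]
ee_rot: [-14.1, 89.9, -14.1]
force: [-0.1, -0.5, -0.9]
gripper_width: 32.4
```

```bash
python3 t.py 0 -.32 -.86 0 .7 -.315 -.86 0; python3 - <<'E'
from h import *
c=env.get_calibration("wrist")
p,d=env.grab_frame("wrist"); cv2.imwrite("pics/w23.png",p[:,:,::-1])
print("circ",w2p(c,(489.5,-81.6,4)))
E
```

```text
cmd [489.8 -81.7  59.7] -0.0 | meas [490.4 -82.6  61. ] phi 0.02 pitch 89.9 F [-0.1 -0.5 -0.9] w 32.4 t 43.3
circ (np.float64(273.62381142216225), np.float64(222.53100638817747))
```

View pics/w23.png

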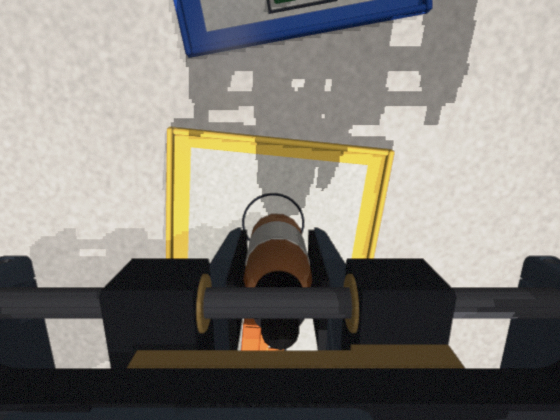

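Request:
send_rows(commands=[[[0.08,0,-0.008,0,0,0],[0.15,0,-0.008,0,0,0],[0.2,0,-0.008,0,0,0],[0.24,0,-0.008,0,0,0],[0.26,0,-0.008,0,0,0],[0.265,0,-0.008,0,0,0],[0.265,0,-0.008,0,0,0]]])

```text
time_s: 44.22
ee_pos: [488.4, -82.6, 34.4]
ee_rot: [-165.6, 90.0, -165.6]
force: [-1.8, -0.1, 4.7]
gripper_width: 32.7
```

```bash
python3 t.py .265 0 -.008 0
```

```text
cmd [489.  -81.7  33.2] -0.0 | meas [488.4 -82.6  34.4] phi 0.0 pitch 90.0 F [-1.8 -0.1  4.7] w 32.7 t 44.225
```

Contact is light (4.7 N), so the bottle is on the floor. Release, rise and check.

Request:
send_rows(commands=[[[-0.003,0,0,0,0,0],[-0.003,0,0,0,0,0],[-0.003,0,0,0,0,0],[-0.003,0,0,0,0,0],[-0.003,0,0,0,0,0]]], jaw=-0.6)

```text
time_s: 44.85
ee_pos: [488.7, -82.6, 34.2]
ee_rot: [-55.1, 90.0, -55.1]
force: [0.3, -0.1, -0.9]
gripper_width: 72.7
```

Request:
send_rows(commands=[[[-0.1,0,0,0,0,0],[-0.3,0,0,0,0,0],[-0.5,0,0,0,0,0],[-0.8,0,0,0,0,0],[-1,0,0,0,0,0]]])

```text
time_s: 45.48
ee_pos: [489.2, -82.7, 136.3]
ee_rot: [-12.8, 89.9, -12.8]
force: [-0.0, 0.5, 0.2]
gripper_width: 73.2
```

Request:
send_rows(commands=[[[-0.5,-0.2,0,0,0,0],[-1,-0.4,0,0,0,0],[-1,-0.6,0,0,0,0],[-1,-0.6,0,0,0,0],[-1,-0.6,0,0,0,0],[-1,-0.6,0,0,0,0]]])

```text
time_s: 46.22
ee_pos: [488.3, -141.8, 233.6]
ee_rot: [154.6, 89.9, 154.6]
force: [0.9, -0.1, -1.5]
gripper_width: 72.9
```

```bash
python3 t.py -.003 0 0 0 -1 0 0 0 -1 -.6 0 0; python3 - <<'E'
from h import *
for n in ("top","scene","wrist"):
    c=env.get_calibration(n)
    p,d=env.grab_frame(n); cv2.imwrite(f"pics/{n}24.png",p[:,:,::-1]);np.savez(f"{n}24.npz",d=d,**c)
p=cv2.imread("pics/top24.png");cv2.imwrite("pics/top24a.png",cv2.resize(p[200:310,185:415],None,fx=3.4,fy=3.4,interpolation=cv2.INTER_CUBIC))
E
```

```text
cmd [ 489.  -141.7  233.5] -0.0 | meas [ 488.3 -141.8  233.6] phi 0.04 pitch 89.9 F [ 0.9 -0.1 -1.5] w 72.9 t 46.225
```

View pics/wrist24.png

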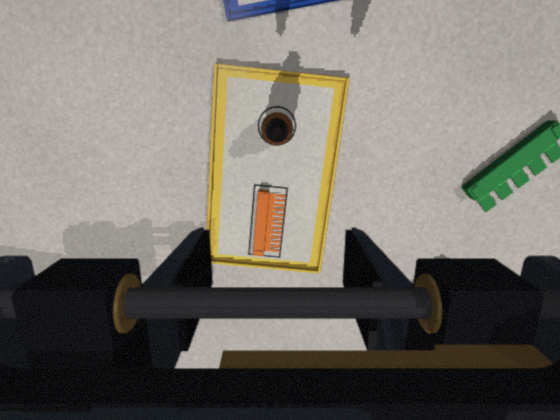

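View pics/top24a.png

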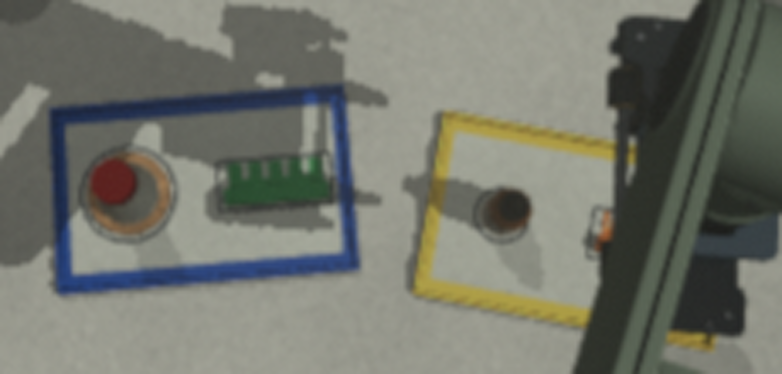

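View pics/scene24.png

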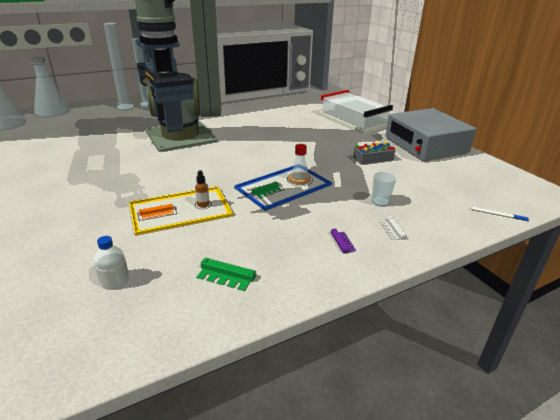

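```bash
python3 -c "
from workcell import env
print(env.job_done()); print(env.state()['time_s'])"
```

```text
the job is handed in; nothing more can be done
None
the job is handed in; nothing more can be done
```

Both kits are made up, and I handed the job in at about 46 s of the 134 s allowed. `env.job_done()` gives no verdict, so the result rests on my own picture checks.

- **Order:** I placed the mat, the flask on the mat, the orange comb, the small green comb, then the dropper bottle. I set the flask and the dropper bottle down in contact before releasing them.
- **Blue tray:** The wrist pictures showed the mat concentric with its circle. The flask stood upright with its cap centre about 3 mm from the mat's centre. The green comb was inside its rectangle.
- **Yellow tray:** The last wrist picture showed the orange comb inside its rectangle and the dropper bottle upright on its circle.
- **Bystanders:** The buffer bottle, beaker and tube rack look unmoved in the last scene picture, but I did not measure them.
- **Disagreements:** The top and wrist cameras differed by about 4 mm in x, so I used the wrist camera's values. One estimate of the flask's base while it was held suggested about 3 mm of offset in y, and I corrected for half of that.
- **Not checked:** In the last top picture the arm hid most of the orange comb, so that comb's final check comes from the wrist and scene cameras only.

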